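# Clip the plug gauges on the snap hook and dock the handsets

### The job

Pack up the fibre bench: clip every ring-handled plug gauge standing on it onto the snap hook, pushing its ring in past the sprung gate and sliding it along so that all of them hang freely on the solid bar, with the gate snapped shut. Lay the two handsets face up and fully down in their cradles, the slim one in the narrow cradle and the broad one in the wide cradle, and leave the other things on the bench where they are.

Things in the scene. Friction and masses are not known exactly. Their poses are not given: they have to be found in the camera images.
- hook: fixed snap hook: closed flat loop of 8 mm round steel bar, level, 150 mm above the bench, 255 mm long (y), 70 mm deep (x), on a post at its far side (x = 78, y = -45 mm). Origin on the bench below the gap between nose and gate; x points inward through the gate, away from the robot; y along the near side; z up. Near side at x = 0: solid bar y = -4 (nose) to -170 mm, gate y = 0 to 63 mm
- bar_mid (a point): middle of the solid bar on the near side of the hook, on the bar's axis (y = -87, z = 150 mm in the hook's frame), same axes as the hook. Only rings that came in through the gate can be on this bar; it has room for four gauges 40 mm apart. The bar's far end bends back into the loop; the loop's far side is at x = 70 mm
- entry (a point): point on the shut gate's axis near its free end (hook's y = 9, z = 150 mm), same axes as the hook. A gauge's ring, its hole along y and its centre level with the bar, pushed straight along x through this point slips past the gate when the ring's centre is 10 to 14 mm inside; the gate then shuts through the ring, which can be slid along -y past the nose onto the solid bar
- gate (a joint): angle of the hook's sprung brass gate, a 7 mm round bar 63 mm long hinged about the vertical at the hook's y = 63 mm: 0 shut, in line with the solid bar; grows to 1.1 rad as it is pressed inward (+x of the hook). It springs shut by itself; at its free end it takes about 1.5 N to start and 3 N when a ring slips past
- plug1: ring-handled steel plug gauge (may be absent), standing at the start: plug 32 mm across, 45 mm tall, a plain straight cylinder; above it an upright ring of 8 mm bar, 68 mm outside, 52 mm inside; on top a black grip tab 30 mm wide (x), 10 mm thick (y), 121 to 159 mm above the underside. Origin: centre of the plug's underside; z up to the tab, y along the ring's hole. 160 to 250 g
- plug1_ring (a point): centre of the ring of plug1, 90 mm above its underside
- plug2: ring-handled steel plug gauge (may be absent), standing at the start: plug 32 mm across, 45 mm tall, stepped once; above it an upright ring of 8 mm bar, 68 mm outside, 52 mm inside; on top a black grip tab 30 mm wide (x), 10 mm thick (y), 121 to 159 mm above the underside. Origin: centre of the plug's underside; z up to the tab, y along the ring's hole. 160 to 250 g
- plug2_ring (a point): centre of the ring of plug2, 90 mm above its underside
- plug3: ring-handled steel plug gauge (may be absent), standing at the start: plug 32 mm across, 45 mm tall, tapering upward; above it an upright ring of 8 mm bar, 68 mm outside, 52 mm inside; on top a black grip tab 30 mm wide (x), 10 mm thick (y), 121 to 159 mm above the underside. Origin: centre of the plug's underside; z up to the tab, y along the ring's hole. 160 to 250 g
- plug3_ring (a point): centre of the ring of plug3, 90 mm above its underside
- plug4: ring-handled steel plug gauge (may be absent), standing at the start: plug 32 mm across, 45 mm tall, with a groove round the middle; above it an upright ring of 8 mm bar, 68 mm outside, 52 mm inside; on top a black grip tab 30 mm wide (x), 10 mm thick (y), 121 to 159 mm above the underside. Origin: centre of the plug's underside; z up to the tab, y along the ring's hole. 160 to 250 g
- plug4_ring (a point): centre of the ring of plug4, 90 mm above its underside
- scope: the slim grey inspection handset: a bar 130 mm long (x), 30 mm wide (y), 30 mm tall, with a steel lens barrel 16 mm thick standing 24 mm out of its +x end, its axis 18 mm up. Origin at the centre of its underside, x along its length, z up out of its face. It lies face up on the bench, about 0.3 kg
- meter: the broad grey meter handset with a screen and keys: 130 mm long (x), 52 mm wide (y), 28 mm tall. Origin at the centre of its underside, x along its length, z up out of its face. It lies face up on the bench, about 0.3 kg
- narrow_cradle: fixed black cradle for the slim inspection handset: base 160 mm long (x), 52 mm wide (y); seat at z = 12 mm. Four cheeks, 14 mm tall above the seat, 36 mm apart in y, stand 30 to 66 mm from the middle, leaving 60 mm free for fingers; end lips 6 mm tall, 138 mm apart inside. The handset lies along x, either way round. Origin at the centre of the underside
- wide_cradle: fixed black cradle for the broad meter handset: base 160 mm long (x), 74 mm wide (y); seat at z = 12 mm. Four cheeks, 14 mm tall above the seat, 58 mm apart in y, stand 30 to 66 mm from the middle, leaving 60 mm free for fingers; end lips 6 mm tall, 138 mm apart inside. The handset lies along x, either way round. Origin at the centre of the underside
- alcohol: bystander, leave alone: alcohol bottle, 130 mm tall, standing or lying on the bench; origin at the centre of its underside
- splice_case: bystander, leave alone: clear splice case, 90 x 70 x 22 mm, standing or lying on the bench; origin at the centre of its underside
- wipes: bystander, leave alone: carton of wipes, 110 x 110 x 60 mm, standing or lying on the bench; origin at the centre of its underside
- driver: bystander, leave alone: screwdriver, standing or lying on the bench; origin at the centre of its underside
- caps: bystander, leave alone: small jar of dust caps, 50 mm tall, standing or lying on the bench; origin at the centre of its underside
- cassette: bystander, leave alone: black fibre cassette, 100 x 75 x 18 mm, standing or lying on the bench; origin at the centre of its underside
Not all that is in view belongs to the job. What is shaped like the plug4 but turquoise is not meant.

How it is judged:
By the outcome, as a careful person would: the job done as asked, in the order asked, and still so for the second after the job is handed in, with the robot touching nothing.
Of plug1, plug2, plug3, plug4 only 3 to 4 are there at a start; the rules pass over those that are not, and their reading is None.
At some moment in a run one of scope, meter may be knocked a few centimetres aside while the robot is not near it.
It also fails if it takes over 210 s, if anything falls off the work surface, if the arm or the gripper's body presses on something with over 40 N, if the wrist force passes 120 N, or if a joint passes its speed limit or range.

### The arm

A 6-joint arm with a two-finger parallel gripper is mounted at the origin on the work surface. World frame = base frame: x ahead of the robot, y to its left, z up, the work surface at z = 0. Lengths are in m, angles in rad, forces in N, time in s.
With the tool pointing down it reaches from about 0.375 to 0.975 m from the base axis. Payload 3.8 kg.
Tool frame: the origin (TCP) lies where the fingers leave the gripper's body, on its centre line; the fingertips stand 73 mm ahead of it and the grasp point (between the pads) lies 54 mm ahead of it; z points along the fingers, y is the line along which they close (so a half turn about z gives the same grasp; the last joint's range is limited). The gripper opens to 85 mm and grips with 20 to 120 N. Pads are 22 mm wide; open, the fingers measure 114 mm over their backs; the gripper's body (76 mm by 85 mm) begins 54 mm behind the grasp point. The pads swing forward as they close: fully open they stand 13 mm farther back than shut.
Start: joints at [-1.324, 0.264, 1.604, -0, 1.274, -0.037], TCP at [0.189, -0.648, 0.304] pointing down, gripper open.
Joint ranges: [-2.63, 2.63], [-0.94, 2.18], [0.31, 2.57], [-1.31, 4.45], [0, 2.66], [-2.55, 2.55]. Speed limits (rad/s): [2.57, 2.57, 3.14, 3.14, 3.14, 3.14].

### API

Orientations are given as a rotation vector (axis times angle).
In Python, from workcell import read_state, viewer, bot gives the robot as it stands.
- The arm moves only by the tool jog_arm, never from a script. Its argument "increments" is a list that holds one entry, the list of rows, each a list of 7 numbers: the shift along the tool's x, y, z in units of 30 mm (1.0 is 30 mm), then the turn, a rotation vector about the tool's x, y, z in units of 6 degrees (1.0 is 6 degrees), then the opening, from -1 (shut) to 1 (fully open). A call has exactly 5 rows; each row shifts and turns the commanded pose from where the row before left it, along the tool's axes as they then stand; what a row does not reach is not made up. A row lasts 1/12 s, in which the tool goes at most 41.7 mm and 7.16 degrees, less where a joint would pass 70% of its speed; a pose out of reach is approached as far as the arm can. A call is refused whole if a number of a shift passes 1 or a number of a turn 1, either way. A call with a gripper value outside its range is refused whole. The fingers move at their own pace and stop on an object; "force" is the grip in N (left out, the last holds). Time passes only in rows, so rows that do not move let the fingers close, or fill a call up. It gives the time, the measured TCP pose, the force, the opening and the grip force at its end, in the units of the state.
- read_state(): the state, without advancing time (a new reading comes with each control period).
- viewer.read_camera(name): name is "scene" or "side" or "wrist"; returns (picture, depth): 384x512x3 uint8, blue, green, red; 384x512 float32, m along the optical axis (not along the pixel's ray), 0 where there is no reading.
- viewer.camera_params(name): a dict with "fx", "fy", "cx", "cy" (pixels), "R" (3x3) and "t" (3): a world point X has camera coordinates R X + t; the wrist camera has in their place "hand_eye" (4x4, takes a point from camera to tool coordinates, whose origin is the TCP and whose axes are the flange's). Camera axes: x right, y down, z forward; pixel columns grow to the right and rows downward; lengths in m; the calibration is good to about 2 mm. A picture is of the moment at which its call begins: read the wrist's pose just before it. camera_params takes no time and is no camera call.
- bot.finish_job(): hands the job in; it is judged then, once.
The state is a dict: "time": time; "q": joint angles; "joint_vel": joint speeds; "joint_torque": joint torques, N m; "tool_pos": TCP position; "tcp_rot": TCP orientation; "wrist_force": force on the tool from outside, world axes, zero at the start; "torque": the same for the moment, N m; "width": opening from 0.0 (shut) to 1.0 (fully open); "grip_force": force on a finger pad.
Only numpy, scipy, OpenCV 4.12 (cv2) and the standard library are available. Lean on these libraries where they do the work, as an engineer would, in place of code of your own. Each camera call takes 0.05 s, during which the arm holds its last target. There are 200 camera calls.

## Working session

There is one attempt and no reset: what is moved stays moved. The work goes in short steps, Python scripts to look and compute and a tool call to move; the robot and the scene stay as the last step left them, time stands still between calls to the robot, and variables do not carry over. Pictures are saved under pics/ and viewed, at most 14 in all, crops included, and the job is handed in when it is done.

Besides the shell and the picture viewer there is one more tool, called after "Emit:" by a JSON object that holds its "fn" and its "kwargs". jog_arm: Moves the arm, as the interface text tells. Its arguments: {"type":"object","properties":{"increments":{"type":"array","items":{"type":"array","items":{"type":"array","items":{"type":"number"}}}},"force":{"type":"number"}},"required":["increments"]}

```bash
mkdir -p pics; ls
python3 - <<'E'
from workcell import read_state, viewer, bot
import cv2,numpy as np
for n in ("scene","side","wrist"):
    s=read_state(); p,d=viewer.read_camera(n); cv2.imwrite(f"pics/{n}0.png",p); np.save(f"pics/{n}0.npy",d)
    c=viewer.camera_params(n); print(n,{k:np.round(v,4).tolist() for k,v in c.items()})
print(s)
E
```

```text
pics
scene {'fx': 394.7459, 'fy': 394.7459, 'cx': 258.7978, 'cy': 199.6023, 'R': [[-0.2687, 0.9632, -0.0019], [0.7126, 0.1975, -0.6732], [-0.6481, -0.1822, -0.7395]], 't': [0.1172, -0.2883, 1.5798]}
side {'fx': 441.564, 'fy': 441.564, 'cx': 252.9764, 'cy': 198.7541, 'R': [[-0.7292, -0.6843, 0.001], [-0.4783, 0.5086, -0.7159], [0.4893, -0.5225, -0.6982]], 't': [0.412, 0.3272, 1.023]}
wrist {'fx': 306.1199, 'fy': 306.1199, 'cx': 257.9125, 'cy': 190.7071, 'hand_eye': [[-0.0008, -0.9497, -0.3132, 0.0804], [1.0, -0.0004, -0.0013, -0.0005], [0.0011, -0.3132, 0.9497, -0.0693], [0.0, 0.0, 0.0, 1.0]]}
{'time': 0.1, 'q': array([-1.32392203e+00,  2.64685788e-01,  1.60525543e+00,  2.65141041e-06,
        1.27371745e+00, -3.69028547e-02]), 'joint_vel': array([ 0.00169635, -0.00227037, -0.00312957, -0.00135699,  0.00019578,
       -0.00031062]), 'joint_torque': array([-6.43632266e-04, -5.16709578e+01, -3.68588483e+01, -8.93168180e-05,
        6.27794201e-03, -3.37142205e-05]), 'tool_pos': array([ 0.18885781, -0.64749516,  0.30267129]), 'tcp_rot': array([-3.10798772e+00, -4.43970126e-01,  3.35905216e-04]), 'wrist_force': array([ 0.02900961,  0.88438879, -0.85887022]), 'torque': array([-0.04098761, -0.02574182,  0.00514203]), 'grip_force': 0.0, 'width': 1.0004418640921808}
```

View pics/scene0.png

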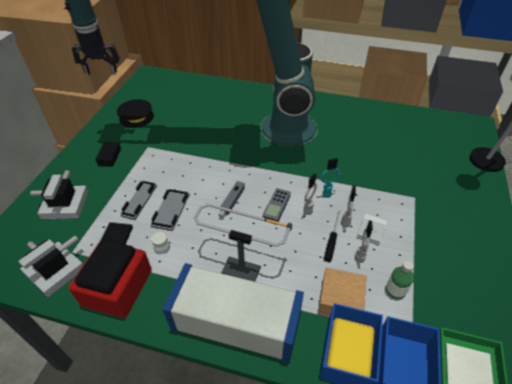

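View pics/side0.png

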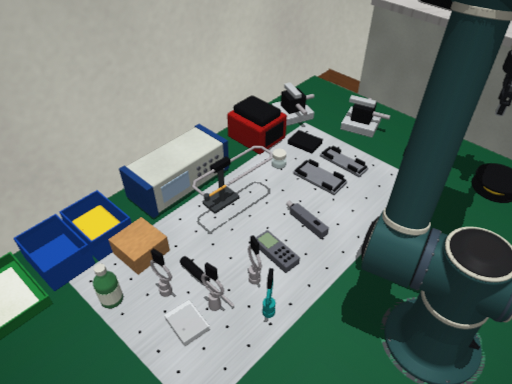

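```bash
cat > h.py <<'E'
from workcell import read_state, viewer, bot
import cv2,numpy as np
from scipy.spatial.transform import Rotation as Rot
def cam(n,s=None):
    c=viewer.camera_params(n); K=(c["fx"],c["fy"],c["cx"],c["cy"])
    if n=="wrist":
        T=np.eye(4);T[:3,:3]=Rot.from_rotvec(s["tcp_rot"]).as_matrix();T[:3,3]=s["tool_pos"]
        T=T@np.array(c["hand_eye"]); return K,T[:3,:3],T[:3,3]
    R=np.array(c["R"]); return K,R.T,-R.T@np.array(c["t"])
def rays(C,uv):
    (fx,fy,cx,cy),R,o=C; uv=np.atleast_2d(uv).astype(float)
    return np.c_[(uv[:,0]-cx)/fx,(uv[:,1]-cy)/fy,np.ones(len(uv))]@R.T
def plane(C,uv,z):
    r=rays(C,uv);o=C[2];return o+r*((z-o[2])/r[:,2])[:,None]
def proj(C,X):
    (fx,fy,cx,cy),R,o=C; p=(np.atleast_2d(X)-o)@R; return np.c_[fx*p[:,0]/p[:,2]+cx,fy*p[:,1]/p[:,2]+cy]
def cloud(C,d):
    v,u=np.mgrid[:384,:512]; P=C[2]+rays(C,np.c_[u.ravel(),v.ravel()])*d.reshape(-1,1)
    P=P.reshape(384,512,3); P[d==0]=np.nan; return P
def snap(n):
    s=read_state(); p,d=viewer.read_camera(n); return p,d,cam(n,s),s
E
python3 - <<'E'
from h import *
C=cam("scene"); p=cv2.imread("pics/scene0.png"); d=np.load("pics/scene0.npy"); P=cloud(C,d)
C2=cam("side"); p2=cv2.imread("pics/side0.png"); d2=np.load("pics/side0.npy"); P2=cloud(C2,d2)
def m(Q,w,z0,z1):
    u0,u1,v0,v1=w; A=Q[v0:v1,u0:u1].reshape(-1,3); A=A[(A[:,2]>z0)&(A[:,2]<z1)]; return A
print("board z",np.nanmedian(P[210:220,330:345,2]),np.nanmedian(P2[320:330,210:220,2]))
for Q,w,n in((P,(170,310,180,290),"hook"),(P2,(180,300,130,240),"hook2")):
    A=m(Q,w,.135,.165); print(n,len(A),cv2.minAreaRect(A[:,:2].astype(np.float32)),np.median(A[:,2]))
for n,Q,w,z0,z1 in (("scope",P,(215,246,178,220),.02,.045),("scope2",P2,(283,330,198,238),.02,.045),("meter",P,(262,293,184,224),.018,.045),("meter2",P2,(254,302,228,274),.018,.045),
 ("nc",P,(118,158,175,222),.008,.04),("nc2",P2,(318,372,142,178),.008,.04),("wc",P,(150,190,185,232),.008,.04),("wc2",P2,(292,348,155,194),.008,.04)):
    A=m(Q,w,z0,z1); print(n,len(A),cv2.minAreaRect(A[:,:2].astype(np.float32)),np.percentile(A[:,2],[10,50,90]).round(3))
a=cv2.resize(p[150:310,90:420],None,fx=2.4,fy=2.4,interpolation=cv2.INTER_CUBIC);cv2.imwrite("pics/a.png",a)
b=cv2.resize(p2[130:330,80:380],None,fx=2.6,fy=2.6,interpolation=cv2.INTER_CUBIC);cv2.imwrite("pics/b.png",b)
E
```

```text
board z 0.0027196267786617767 0.0007955773922480036
hook 830 ((0.6028752326965332, 0.05518880486488342), (0.19654510915279388, 0.35452568531036377), 32.909820556640625) 0.1535615064665643
hook2 710 ((0.5965794920921326, 0.06234091520309448), (0.1963275521993637, 0.3650459051132202), 34.64299011230469) 0.1531797264405561
scope 310 ((0.44685184955596924, -0.09308222681283951), (0.030502399429678917, 0.1573285609483719), 82.87580108642578) [0.025 0.03  0.033]
scope2 447 ((0.44544151425361633, -0.09302926063537598), (0.035078953951597214, 0.1549336165189743), 80.94060516357422) [0.024 0.03  0.033]
meter 527 ((0.4301409125328064, 0.055918943136930466), (0.053333915770053864, 0.13130265474319458), 84.10003662109375) [0.025 0.028 0.031]
meter2 804 ((0.4340815842151642, 0.09538761526346207), (0.131758451461792, 0.13147100806236267), 82.4438247680664) [0.025 0.028 0.031]
nc 704 ((0.5198729038238525, -0.3551349341869354), (0.1602942794561386, 0.1272142082452774), 1.7806761264801025) [0.01  0.014 0.025]
nc2 765 ((0.539101243019104, -0.3410760164260864), (0.15470921993255615, 0.19783402979373932), 89.26454162597656) [0.01  0.014 0.026]
wc 948 ((0.5275463461875916, -0.3018845319747925), (0.17112654447555542, 0.13417115807533264), 3.027705192565918) [0.01  0.013 0.023]
wc2 1076 ((0.5319928526878357, -0.3239997625350952), (0.15866690874099731, 0.1834794133901596), 3.0016045570373535) [0.01  0.014 0.023]
```

View pics/a.png

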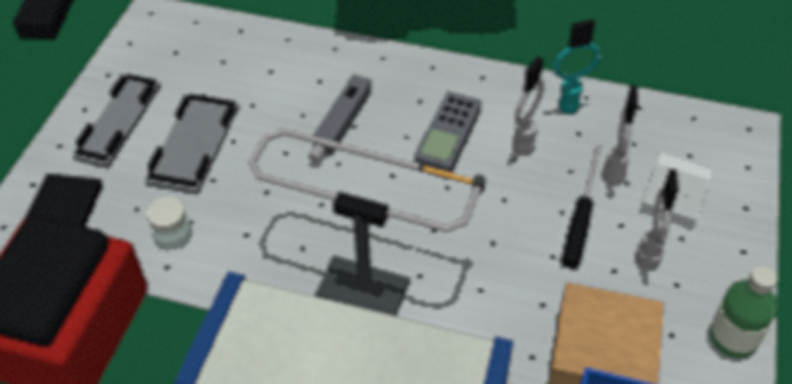

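View pics/b.png

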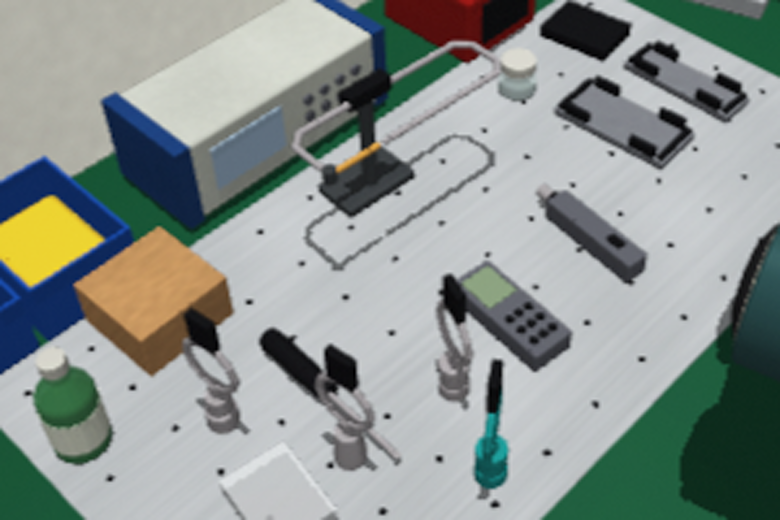

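```bash
cat >> h.py <<'E'
def plan(pos,yaw=None,n=None):
    """rows (tool units) from the present pose to pos, with yaw of tool x (rad, world, mod pi) tool down"""
    s=read_state(); R=Rot.from_rotvec(s["tcp_rot"]); R0=R.as_matrix(); y0=np.arctan2(R0[1,0],R0[0,0])
    t=y0 if yaw is None else yaw
    G=Rot.from_matrix(np.array([[np.cos(t),np.sin(t),0],[np.sin(t),-np.cos(t),0],[0,0,-1]]))
    rv=(R.inv()*G).as_rotvec(degrees=True); dp=np.array(pos)-s["tool_pos"]
    k=int(max(np.ceil(np.abs(rv).max()/5.9),np.ceil(np.linalg.norm(dp)/.029),1)); k=n or -(-k//5)*5
    Rs=R; print("q6",s["q"][5].round(2),"yaw",round(np.degrees(y0)),"dp",dp.round(4),"turn",rv.round(1),"rows",k)
    out=[]
    for i in range(k):
        out.append(np.r_[Rs.as_matrix().T@dp/k/.03, rv/k/6].round(2)); Rs=Rs*Rot.from_rotvec(rv/k,degrees=True)
    if np.abs(rv).max()<1.5: print(k,"x",out[0].tolist())
    else:
        for o in out: print(o.tolist())
E
python3 - <<'E'
from h import *
C=cam("scene"); p=cv2.imread("pics/scene0.png"); d=np.load("pics/scene0.npy"); P=cloud(C,d)
C2=cam("side"); p2=cv2.imread("pics/side0.png"); d2=np.load("pics/side0.npy"); P2=cloud(C2,d2)
for n,Q,im in (("scene",P,p),("side",P2,p2)):
    m=((im.max(2)<60)&(Q[...,2]>.11)&(Q[...,2]<.17)&(Q[...,0]>.3)&(Q[...,0]<.9)&(abs(Q[...,1])<.6)).astype(np.uint8)
    k,l,st,c=cv2.connectedComponentsWithStats(m)
    for i in range(1,k):
        if st[i,4]>8: A=Q[l==i]; print(n,c[i].round(),st[i,4],A.mean(0).round(3),A[:,2].min().round(3),A[:,2].max().round(3))
    hsv=cv2.cvtColor(im,cv2.COLOR_BGR2HSV)
    g=((hsv[...,0]>10)&(hsv[...,0]<28)&(hsv[...,1]>110)&(Q[...,2]>.12)&(Q[...,2]<.17)&(abs(Q[...,1])<.3)&(Q[...,0]>.3)&(Q[...,0]<.8)).astype(np.uint8)
    v,u=np.nonzero(g); print(n,"gate px",len(u)); 
    if len(u)>5:
        X=plane(C if n=="scene" else C2,np.c_[u,v],.15); i=np.argsort(X[:,1]); print(X[i[[0,-1]]].round(3))
E
```

```text
scene [332. 164.] 103 [0.327 0.205 0.144] 0.122 0.163
scene [312. 180.] 66 [0.419 0.159 0.147] 0.123 0.162
scene [352. 193.] 48 [0.442 0.281 0.149] 0.126 0.162
scene [369. 229.] 61 [0.561 0.337 0.149] 0.126 0.162
scene [240. 238.] 216 [0.684 0.019 0.152] 0.111 0.164
scene [105. 266.] 1895 [ 0.838 -0.291  0.125] 0.11 0.132
scene gate px 41
[[0.601 0.067 0.15 ]
 [0.607 0.123 0.15 ]]
side [257. 110.] 757 [ 0.819 -0.288  0.125] 0.11 0.133
side [220. 166.] 207 [0.674 0.018 0.15 ] 0.11 0.163
side [207. 198.] 17 [0.604 0.134 0.15 ] 0.141 0.157
side [254. 245.] 111 [0.41  0.161 0.147] 0.12 0.162
side [157. 257.] 142 [0.548 0.339 0.146] 0.121 0.162
side [211. 271.] 140 [0.429 0.283 0.146] 0.117 0.161
side [270. 278.] 80 [0.319 0.208 0.148] 0.121 0.163
side gate px 42
[[0.606 0.066 0.15 ]
 [0.606 0.124 0.15 ]]
```

Run:
```python
from h import *
plan((.45,-.3,.40),0.0)
```

```text
q6 -0.04 yaw 16 dp [0.2611 0.3476 0.0972] turn [-0.1  0.  16.3] rows 20
[0.58, -0.43, -0.16, -0.0, 0.0, 0.14]
[0.57, -0.44, -0.16, -0.0, 0.0, 0.14]
[0.57, -0.45, -0.16, -0.0, 0.0, 0.14]
[0.56, -0.46, -0.16, -0.0, 0.0, 0.14]
[0.55, -0.47, -0.16, -0.0, 0.0, 0.14]
[0.55, -0.47, -0.16, -0.0, 0.0, 0.14]
[0.54, -0.48, -0.16, -0.0, 0.0, 0.14]
[0.53, -0.49, -0.16, -0.0, 0.0, 0.14]
[0.53, -0.5, -0.16, -0.0, 0.0, 0.14]
[0.52, -0.5, -0.16, -0.0, 0.0, 0.14]
[0.51, -0.51, -0.16, -0.0, 0.0, 0.14]
[0.51, -0.52, -0.16, -0.0, 0.0, 0.14]
[0.5, -0.53, -0.16, -0.0, 0.0, 0.14]
[0.49, -0.53, -0.16, -0.0, 0.0, 0.14]
[0.48, -0.54, -0.16, -0.0, 0.0, 0.14]
[0.48, -0.55, -0.16, -0.0, 0.0, 0.14]
[0.47, -0.55, -0.16, -0.0, 0.0, 0.14]
[0.46, -0.56, -0.16, -0.0, 0.0, 0.14]
[0.45, -0.57, -0.16, -0.0, 0.0, 0.14]
[0.44, -0.57, -0.16, -0.0, 0.0, 0.14]
```

Emit:
{"fn": "jog_arm", "kwargs": {"increments": [[[0.58,-0.43,-0.16,0,0,0.14,1],[0.57,-0.44,-0.16,0,0,0.14,1],[0.57,-0.45,-0.16,0,0,0.14,1],[0.56,-0.46,-0.16,0,0,0.14,1],[0.55,-0.47,-0.16,0,0,0.14,1]]]}}

```text
time: 0.57
tool_pos: [0.2546, -0.5603, 0.3275]
tcp_rot: [-3.123, -0.328, 0.0]
wrist_force: [1.9, -0.1, -0.5]
width: 0.999
grip_force: 0.0
```

Emit:
{"fn": "jog_arm", "kwargs": {"increments": [[[0.55,-0.47,-0.16,0,0,0.14,1],[0.54,-0.48,-0.16,0,0,0.14,1],[0.53,-0.49,-0.16,0,0,0.14,1],[0.53,-0.5,-0.16,0,0,0.14,1],[0.52,-0.5,-0.16,0,0,0.14,1]]]}}

```text
time: 0.98
tool_pos: [0.3202, -0.4737, 0.3517]
tcp_rot: [-3.134, -0.214, 0.0]
wrist_force: [-0.4, -0.7, -0.4]
width: 0.998
grip_force: 0.0
```

Emit:
{"fn": "jog_arm", "kwargs": {"increments": [[[0.51,-0.51,-0.16,0,0,0.14,1],[0.51,-0.52,-0.16,0,0,0.14,1],[0.5,-0.53,-0.16,0,0,0.14,1],[0.49,-0.53,-0.16,0,0,0.14,1],[0.48,-0.54,-0.16,0,0,0.14,1]]]}}

```text
time: 1.4
tool_pos: [0.386, -0.3873, 0.3757]
tcp_rot: [-3.14, -0.099, 0.001]
wrist_force: [-0.4, -0.9, -0.2]
width: 1.007
grip_force: 0.0
```

Emit:
{"fn": "jog_arm", "kwargs": {"increments": [[[0.48,-0.55,-0.16,0,0,0.14,1],[0.47,-0.55,-0.16,0,0,0.14,1],[0.46,-0.56,-0.16,0,0,0.14,1],[0.45,-0.57,-0.16,0,0,0.14,1],[0.44,-0.57,-0.16,0,0,0.14,1]]]}}

```text
time: 1.82
tool_pos: [0.452, -0.3009, 0.3998]
tcp_rot: [-3.141, 0.016, 0.001]
wrist_force: [-0.3, 0.0, 0.5]
width: 0.996
grip_force: 0.0
```

Emit:
{"fn": "jog_arm", "kwargs": {"increments": [[[0,-0.85,0,0,0,0,1],[0,-0.85,0,0,0,0,1],[0,-0.85,0,0,0,0,1],[0,-0.85,0,0,0,0,1],[0,-0.85,0,0,0,0,1]]]}}

```text
time: 2.23
tool_pos: [0.4525, -0.1732, 0.3995]
tcp_rot: [-3.141, 0.015, 0.001]
wrist_force: [0.8, 0.1, 0.1]
width: 0.993
grip_force: 0.0
```

Emit:
{"fn": "jog_arm", "kwargs": {"increments": [[[0,-0.85,0,0,0,0,1],[0,-0.85,0,0,0,0,1],[0,-0.85,0,0,0,0,1],[0,-0.85,0,0,0,0,1],[0,-0.85,0,0,0,0,1]]]}}

```text
time: 2.65
tool_pos: [0.4536, -0.0457, 0.3996]
tcp_rot: [-3.141, 0.015, 0.0]
wrist_force: [1.2, 0.3, 0.5]
width: 1.0
grip_force: 0.0
```

Emit:
{"fn": "jog_arm", "kwargs": {"increments": [[[0,-0.85,0,0,0,0,1],[0,-0.85,0,0,0,0,1],[0,-0.85,0,0,0,0,1],[0,-0.85,0,0,0,0,1],[0,-0.85,0,0,0,0,1]]]}}

```text
time: 3.07
tool_pos: [0.4548, 0.0817, 0.3997]
tcp_rot: [3.142, -0.015, -0.0]
wrist_force: [0.9, -0.5, 0.5]
width: 1.003
grip_force: 0.0
```

Emit:
{"fn": "jog_arm", "kwargs": {"increments": [[[0,-0.8,0,0,0,0,1],[0,-0.8,0,0,0,0,1],[0,-0.8,0,0,0,0,1],[0,-0.8,0,0,0,0,1],[0,0,0,0,0,0,1]]]}}

```text
time: 3.48
tool_pos: [0.4558, 0.1797, 0.3994]
tcp_rot: [-3.14, 0.01, 0.001]
wrist_force: [0.1, 0.4, -0.5]
width: 0.996
grip_force: 0.0
```

```bash
cat > look.py <<'E'
from h import *
import sys
def tabs(name,zt=.158):
    p,d,C,s=snap("wrist"); cv2.imwrite(f"pics/{name}.png",p); np.save(f"pics/{name}.npy",d); P=cloud(C,d)
    m=((p.max(2)<70)&(P[...,2]>.118)&(P[...,2]<.175)).astype(np.uint8)
    k,l,st,c=cv2.connectedComponentsWithStats(m)
    for i in range(1,k):
        if st[i,4]<60: continue
        v,u=np.nonzero((l==i)&(P[...,2]>.152)); 
        if len(u)<20: continue
        X=plane(C,np.c_[u,v],zt)
        (cx,cy),(w,h),a=cv2.minAreaRect(X[:,:2].astype(np.float32)*1000); a=a if w>h else a+90
        print("tab px",c[i].round(),"top n",len(u),"ctr mm",round(cx,1),round(cy,1),"size",round(w,1),round(h,1),"long-axis deg",round((a+90)%180-90,1),"ztop",np.percentile(P[v,u,2],90).round(3))
    return p,P,C,s
def hook(p,P,C):
    hsv=cv2.cvtColor(p,cv2.COLOR_BGR2HSV); b=(P[...,2]>.135)&(P[...,2]<.165)
    g=(hsv[...,0]>10)&(hsv[...,0]<28)&(hsv[...,1]>100)&b
    v,u=np.nonzero(g); X=plane(C,np.c_[u,v],.1535)[:,:2]*1000
    if len(X)>20: f=cv2.fitLine(X.astype(np.float32),2,0,.01,.01).ravel(); print("gate n",len(X),"ymin",X[X[:,1].argmin()].round(1),"ymax",X[X[:,1].argmax()].round(1),"line x at y=63..",f.round(3))
    v,u=np.nonzero(b&~g); X=plane(C,np.c_[u,v],.1535)[:,:2]*1000
    X=X[(abs(X[:,0]-605)<14)&(X[:,1]<58)&(X[:,1]>-85)]
    if len(X)>20: f=cv2.fitLine(X.astype(np.float32),2,0,.01,.01).ravel(); print("bar n",len(X),f.round(3),"ymax",X[:,1].max().round(1),"ymin",X[:,1].min().round(1),"xspread",X[:,0].std().round(1))
if __name__=="__main__":
    p,P,C,s=tabs(sys.argv[1]); hook(p,P,C)
E
python3 look.py w1
```

```text
tab px [311.   7.] top n 190 ctr mm 605.8 132.4 size 15.1 10.2 long-axis deg 89.6 ztop 0.158
tab px [101.  72.] top n 392 ctr mm 552.5 336.0 size 29.7 11.5 long-axis deg 8.9 ztop 0.159
tab px [169. 186.] top n 261 ctr mm 434.6 279.8 size 30.6 10.6 long-axis deg 7.5 ztop 0.159
tab px [279. 201.] top n 262 ctr mm 415.9 158.4 size 10.8 30.9 long-axis deg -20.5 ztop 0.159
tab px [239. 270.] top n 235 ctr mm 326.3 205.0 size 12.5 31.4 long-axis deg -57.6 ztop 0.159
gate n 502 ymin [605.1  66.9] ymax [607.1 123.9] line x at y=63.. [6.40000e-02 9.98000e-01 6.06019e+02 9.59330e+01]
bar n 1209 [6.60000e-02 9.98000e-01 6.00088e+02 3.51900e+00] ymax 58.0 ymin -51.4 xspread 3.1
```

View pics/w1.png

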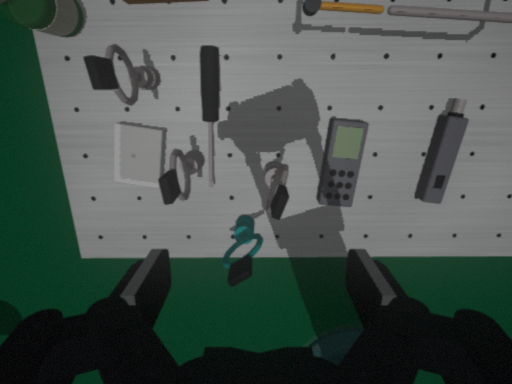

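Run:
```python
from h import *
print(read_state()["q"].round(2))
plan((.416,.158,.30),np.radians(69.5))
```

```text
[ 0.32 -0.14  1.86  0.    1.42  1.9 ]
q6 1.9 yaw 0 dp [-0.0398 -0.0201 -0.0994] turn [ -0.    0.  -69.9] rows 15
[-0.09, 0.05, 0.22, -0.0, 0.0, -0.78]
[-0.09, 0.04, 0.22, -0.0, 0.0, -0.78]
[-0.09, 0.03, 0.22, -0.0, 0.0, -0.78]
[-0.1, 0.02, 0.22, -0.0, 0.0, -0.78]
[-0.1, 0.01, 0.22, -0.0, 0.0, -0.78]
[-0.1, 0.01, 0.22, -0.0, 0.0, -0.78]
[-0.1, -0.0, 0.22, -0.0, 0.0, -0.78]
[-0.1, -0.01, 0.22, -0.0, 0.0, -0.78]
[-0.1, -0.02, 0.22, -0.0, 0.0, -0.78]
[-0.1, -0.03, 0.22, -0.0, 0.0, -0.78]
[-0.09, -0.03, 0.22, -0.0, 0.0, -0.78]
[-0.09, -0.04, 0.22, -0.0, 0.0, -0.78]
[-0.09, -0.05, 0.22, -0.0, 0.0, -0.78]
[-0.08, -0.05, 0.22, -0.0, 0.0, -0.78]
[-0.08, -0.06, 0.22, -0.0, 0.0, -0.78]
```

Emit:
{"fn": "jog_arm", "kwargs": {"increments": [[[-0.09,0.05,0.22,0,0,-0.78,1],[-0.09,0.04,0.22,0,0,-0.78,1],[-0.09,0.03,0.22,0,0,-0.78,1],[-0.1,0.02,0.22,0,0,-0.78,1],[-0.1,0.01,0.22,0,0,-0.78,1]]]}}

```text
time: 3.95
tool_pos: [0.4425, 0.1688, 0.3664]
tcp_rot: [3.078, 0.628, -0.001]
wrist_force: [-0.4, 0.3, 0.5]
width: 1.001
grip_force: 0.0
```

Emit:
{"fn": "jog_arm", "kwargs": {"increments": [[[-0.1,0.01,0.22,0,0,-0.78,1],[-0.1,0,0.22,0,0,-0.78,1],[-0.1,-0.01,0.22,0,0,-0.78,1],[-0.1,-0.02,0.22,0,0,-0.78,1],[-0.1,-0.03,0.22,0,0,-0.78,1]]]}}

```text
time: 4.37
tool_pos: [0.4289, 0.1619, 0.3334]
tcp_rot: [2.887, 1.238, -0.001]
wrist_force: [0.3, 0.8, 1.1]
width: 1.005
grip_force: 0.0
```

Emit:
{"fn": "jog_arm", "kwargs": {"increments": [[[-0.09,-0.03,0.22,0,0,-0.78,1],[-0.09,-0.04,0.22,0,0,-0.78,1],[-0.09,-0.05,0.22,0,0,-0.78,1],[-0.08,-0.05,0.22,0,0,-0.78,1],[-0.08,-0.06,0.22,0,0,-0.78,1]]]}}

```text
time: 4.78
tool_pos: [0.4159, 0.1551, 0.3004]
tcp_rot: [2.576, 1.798, -0.001]
wrist_force: [-0.3, -0.8, -0.5]
width: 1.001
grip_force: 0.0
```

```bash
python3 look.py w2; python3 -c "
from h import *
plan((.416,.158,.195),np.radians(69.5),10)"
```

```text
tab px [217.  21.] top n 893 ctr mm 432.8 280.1 size 29.2 10.9 long-axis deg 7.9 ztop 0.159
tab px [124. 179.] top n 678 ctr mm 325.4 205.2 size 13.1 30.3 long-axis deg -56.7 ztop 0.159
tab px [256. 195.] top n 582 ctr mm 414.7 158.8 size 11.0 28.9 long-axis deg -20.2 ztop 0.159
q6 0.65 yaw 70 dp [ 0.0013  0.0033 -0.1039] turn [-0.1  0.1  0.5] rows 10
10 x [0.01, 0.0, 0.35, -0.0, 0.0, 0.01]
```

Emit:
{"fn": "jog_arm", "kwargs": {"increments": [[[0.03,0.01,0.7,0,0,0,1],[0.03,0.01,0.7,0,0,0,1],[0.03,0.01,0.7,0,0,0,1],[0.03,0.01,0.7,0,0,0,1],[0.01,0,0.7,0,0,0,1]]]}}

```text
time: 5.25
tool_pos: [0.4188, 0.1588, 0.1953]
tcp_rot: [2.581, 1.791, 0.001]
wrist_force: [0.5, 0.3, -0.1]
width: 1.001
grip_force: 0.0
```

Emit:
{"fn": "jog_arm", "kwargs": {"increments": [[[0,0,0,0,0,0,-0.4],[0,0,0,0,0,0,-0.4],[0,0,0,0,0,0,-0.4],[0,0,0,0,0,0,-0.4],[0,0,0,0,0,0,-0.4]]], "force": 60}}

```text
time: 5.67
tool_pos: [0.4194, 0.1599, 0.1978]
tcp_rot: [-2.579, -1.793, -0.003]
wrist_force: [-3.0, 0.5, 4.1]
width: 0.338
grip_force: 58.7
```

Emit:
{"fn": "jog_arm", "kwargs": {"increments": [[[0,0,0,0,0,0,-0.6],[0,0,0,0,0,0,-0.6],[0,0,0,0,0,0,-0.6],[0,0,0,0,0,0,-0.6],[0,0,0,0,0,0,-0.6]]], "force": 60}}

```text
time: 6.08
tool_pos: [0.4193, 0.16, 0.1978]
tcp_rot: [2.579, 1.794, 0.004]
wrist_force: [-3.2, 0.3, 6.9]
width: 0.34
grip_force: 59.0
```

Emit:
{"fn": "jog_arm", "kwargs": {"increments": [[[0,0,-0.4,0,0,0,-0.6],[0,0,-0.4,0,0,0,-0.6],[0,0,-0.4,0,0,0,-0.6],[0,0,-0.4,0,0,0,-0.6],[0,0,-0.4,0,0,0,-0.6]]]}}

```text
time: 6.5
tool_pos: [0.4186, 0.1594, 0.2568]
tcp_rot: [2.578, 1.794, 0.001]
wrist_force: [-0.3, -0.9, -2.6]
width: 0.343
grip_force: 59.6
```

```bash
python3 -c "
from h import *
plan((.5252,.0833,.258),np.radians(86.3))"
```

```text
q6 0.66 yaw 70 dp [ 0.1066 -0.0761  0.0012] turn [  0.   -0.  -16.6] rows 5
[-0.23, 0.84, -0.01, 0.0, -0.0, -0.55]
[-0.28, 0.83, -0.01, 0.0, -0.0, -0.55]
[-0.32, 0.81, -0.01, 0.0, -0.0, -0.55]
[-0.37, 0.79, -0.01, 0.0, -0.0, -0.55]
[-0.42, 0.77, -0.01, 0.0, -0.0, -0.55]
```

Emit:
{"fn": "jog_arm", "kwargs": {"increments": [[[-0.23,0.84,-0.01,0,0,-0.55,-0.6],[-0.28,0.83,-0.01,0,0,-0.55,-0.6],[-0.32,0.81,-0.01,0,0,-0.55,-0.6],[-0.37,0.79,-0.01,0,0,-0.55,-0.6],[-0.42,0.77,-0.01,0,0,-0.55,-0.6]]]}}

```text
time: 6.92
tool_pos: [0.5261, 0.0825, 0.2579]
tcp_rot: [2.291, 2.149, 0.001]
wrist_force: [-0.6, 0.5, -2.0]
width: 0.338
grip_force: 59.9
```

```bash
cat > look2.py <<'E'
from h import *
import sys
# held tab: position in tool frame; gate line in world
p,d,C,s=snap("wrist"); cv2.imwrite(f"pics/{sys.argv[1]}.png",p); P=cloud(C,d)
R=Rot.from_rotvec(s["tcp_rot"]).as_matrix()
T=(P-s["tool_pos"])@R   # tool coords
ring=(p.max(2)>60)&(abs(T[...,2]-.108)<.036)&(abs(T[...,1])<.036)&(abs(T[...,0])<.03)
A=T[ring]; print("ring pts tool",len(A),np.percentile(A,[2,50,98],axis=0).round(4).tolist())
a=A[abs(A[:,1])<.012]; print(" top of ring z/x",np.percentile(a,[2,50],axis=0).round(4).tolist())
hsv=cv2.cvtColor(p,cv2.COLOR_BGR2HSV)
g=(hsv[...,0]>10)&(hsv[...,0]<28)&(hsv[...,1]>100)&(P[...,2]>.13)&(P[...,2]<.17)
v,u=np.nonzero(g); X=plane(C,np.c_[u,v],.1535)[:,:2]*1000
if len(X)>20: f=cv2.fitLine(X.astype(np.float32),2,0,.01,.01).ravel(); print("gate n",len(X),X[X[:,1].argmin()].round(1),X[X[:,1].argmax()].round(1),f.round(3),"z",np.median(P[g][:,2]).round(3))
print("tcp",s["tool_pos"].round(4),"yaw",np.degrees(np.arctan2(R[1,0],R[0,0])).round(1))
o=np.array([604.2,66.5])/1000; e=s["tool_pos"][:2]-o; print("tcp in hook mm",(e@[.998,-.065]*1000).round(1),(e@[.065,.998]*1000).round(1))
E
python3 look2.py w3
```

```text
ring pts tool 1640 [[-0.007, -0.0325, 0.0794], [-0.0011, -0.0025, 0.1231], [0.0011, 0.0289, 0.1384]]
 top of ring z/x [[-0.0087, -0.0117, 0.0788], [-0.0013, -0.0004, 0.1336]]
gate n 888 [604.  67.] [604.9 124.6] [7.2000e-02 9.9700e-01 6.0533e+02 9.6365e+01] z 0.152
tcp [0.5261 0.0825 0.2579] yaw 86.3
tcp in hook mm -79.0 10.8
```

View pics/w3.png

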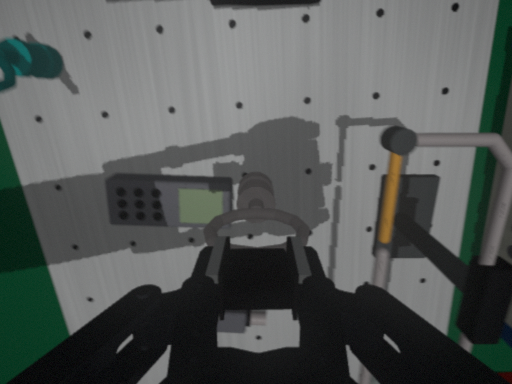

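Emit:
{"fn": "jog_arm", "kwargs": {"increments": [[[0.03,0.4,0,0,0,0,-0.6],[0,0.4,0,0,0,0,-0.6],[0,0.4,0,0,0,0,-0.6],[0,0.3,0,0,0,0,-0.6],[0,0.3,0,0,0,0,-0.6]]]}}

```text
time: 7.38
tool_pos: [0.5794, 0.0811, 0.2572]
tcp_rot: [-2.293, -2.145, 0.002]
wrist_force: [-1.6, 0.9, -1.2]
width: 0.341
grip_force: 60.4
```

Emit:
{"fn": "jog_arm", "kwargs": {"increments": [[[0,0.3,0,0,0,0,-0.6],[0,0.3,0,0,0,0,-0.6],[0,0.3,0,0,0,0,-0.6],[0,0.25,0,0,0,0,-0.6],[0,0.25,0,0,0,0,-0.6]]]}}

```text
time: 7.8
tool_pos: [0.6222, 0.0774, 0.2574]
tcp_rot: [2.294, 2.145, 0.001]
wrist_force: [1.0, 0.0, -2.2]
width: 0.341
grip_force: 60.3
```

Emit:
{"fn": "jog_arm", "kwargs": {"increments": [[[0,0,0,0,0,0,-0.6],[0,0,0,0,0,0,-0.6],[0,0,0,0,0,0,-0.6],[0,0,0,0,0,0,-0.6],[0,0,0,0,0,0,-0.6]]]}}

```text
time: 8.22
tool_pos: [0.6208, 0.0777, 0.2576]
tcp_rot: [2.294, 2.146, 0.001]
wrist_force: [-0.1, -0.6, -1.7]
width: 0.343
grip_force: 60.3
```

```bash
python3 look2.py w4
```

```text
ring pts tool 2259 [[-0.009, -0.032, 0.0798], [-0.0005, -0.0124, 0.1068], [0.0274, 0.0284, 0.1379]]
 top of ring z/x [[-0.0087, -0.0118, 0.0791], [-0.0012, -0.0004, 0.1337]]
gate n 882 [606.5  67.8] [611.5 123.4] [6.80000e-02 9.98000e-01 6.07196e+02 9.68520e+01] z 0.152
tcp [0.6208 0.0777 0.2576] yaw 86.2
tcp in hook mm 15.9 12.3
```

View pics/w4.png

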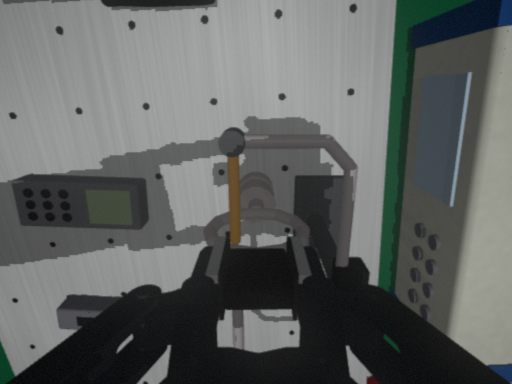

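Emit:
{"fn": "jog_arm", "kwargs": {"increments": [[[0,-0.25,0,0,0,0,-0.6],[0,-0.22,0,0,0,0,-0.6],[-0.4,0,0,0,0,0,-0.6],[-0.6,0,0,0,0,0,-0.6],[-0.6,0,0,0,0,0,-0.6]]]}}

```text
time: 8.68
tool_pos: [0.603, 0.0301, 0.2575]
tcp_rot: [2.293, 2.147, -0.0]
wrist_force: [-0.1, 0.9, -2.2]
width: 0.337
grip_force: 60.3
```

Emit:
{"fn": "jog_arm", "kwargs": {"increments": [[[-0.65,0,0,0,0,0,-0.6],[-0.65,0,0,0,0,0,-0.6],[-0.65,0,0,0,0,0,-0.6],[-0.65,0,0,0,0,0,-0.6],[-0.6,0,0,0,0,0,-0.6]]]}}

```text
time: 9.1
tool_pos: [0.5965, -0.0668, 0.2575]
tcp_rot: [2.294, 2.145, -0.001]
wrist_force: [-0.5, -0.3, -1.8]
width: 0.343
grip_force: 60.3
```

Emit:
{"fn": "jog_arm", "kwargs": {"increments": [[[0,0,0.2,0,0,0,-0.6],[0,0,0.2,0,0,0,-0.6],[0,0,0.2,0,0,0,-0.6],[0,0,0.08,0,0,0,-0.6],[0,0,0,0,0,0,-0.6]]]}}

```text
time: 9.52
tool_pos: [0.5969, -0.0643, 0.2362]
tcp_rot: [-2.293, -2.146, 0.001]
wrist_force: [-1.1, 0.6, -1.9]
width: 0.337
grip_force: 60.5
```

```bash
python3 look2.py w5
```

```text
ring pts tool 2278 [[-0.0062, -0.032, 0.0798], [-0.0003, -0.0009, 0.0959], [0.0283, 0.0284, 0.1347]]
 top of ring z/x [[-0.006, -0.0111, 0.0792], [0.0083, -0.0004, 0.084]]
tcp [ 0.5969 -0.0643  0.2362] yaw 86.2
tcp in hook mm 1.2 -131.1
```

Emit:
{"fn": "jog_arm", "kwargs": {"increments": [[[0,0,0,0,0,0,0.2],[0,0,0,0,0,0,0.2],[0,0,0,0,0,0,0.2],[0,0,0,0,0,0,0.2],[0,0,0,0,0,0,0.2]]]}}

```text
time: 9.98
tool_pos: [0.5975, -0.0649, 0.2373]
tcp_rot: [2.294, 2.146, 0.001]
wrist_force: [0.9, -0.3, -0.4]
width: 0.601
grip_force: 0.0
```

Emit:
{"fn": "jog_arm", "kwargs": {"increments": [[[0,0,-0.4,0,0,0,0.2],[0,0,-0.5,0,0,0,0.2],[0,0,-0.7,0,0,0,0.2],[0,0,-0.7,0,0,0,0.5],[0,0,-0.3,0,0,0,1]]]}}

```text
time: 10.4
tool_pos: [0.5987, -0.0653, 0.3195]
tcp_rot: [2.291, 2.143, 0.006]
wrist_force: [0.9, -0.2, -0.3]
width: 0.863
grip_force: 0.0
```

```bash
python3 look.py w6; python3 -c "
from h import *
plan((.434,.270,.30),np.radians(97.7))"
```

```text
tab px [357.  80.] top n 2651 ctr mm 676.6 16.0 size 59.0 21.6 long-axis deg 86.3 ztop 0.16
tab px [254. 198.] top n 279 ctr mm 595.9 -66.3 size 6.8 32.1 long-axis deg -4.0 ztop 0.173
gate n 110 ymin [606.   65.1] ymax [602.6  73. ] line x at y=63.. [ 2.70000e-02 -1.00000e+00  6.05195e+02  6.92970e+01]
bar n 2000 [ 1.50000e-02  1.00000e+00  6.01448e+02 -4.70300e+00] ymax 58.0 ymin -72.6 xspread 4.5
q6 -0.08 yaw 86 dp [-0.1652  0.3354 -0.0205] turn [  0.4   0.1 -11.5] rows 15
[0.72, -0.42, 0.04, 0.0, 0.0, -0.13]
[0.72, -0.41, 0.04, 0.0, 0.0, -0.13]
[0.73, -0.4, 0.04, 0.0, 0.0, -0.13]
[0.74, -0.39, 0.04, 0.0, 0.0, -0.13]
[0.74, -0.38, 0.04, 0.0, 0.0, -0.13]
[0.75, -0.37, 0.04, 0.0, 0.0, -0.13]
[0.75, -0.36, 0.04, 0.0, 0.0, -0.13]
[0.75, -0.35, 0.04, 0.0, 0.0, -0.13]
[0.76, -0.34, 0.04, 0.0, 0.0, -0.13]
[0.76, -0.33, 0.04, 0.0, 0.0, -0.13]
[0.77, -0.32, 0.04, 0.0, 0.0, -0.13]
[0.77, -0.31, 0.04, 0.0, 0.0, -0.13]
[0.78, -0.3, 0.04, 0.0, 0.0, -0.13]
[0.78, -0.28, 0.05, 0.0, 0.0, -0.13]
[0.78, -0.27, 0.05, 0.0, 0.0, -0.13]
```

View pics/w6.png

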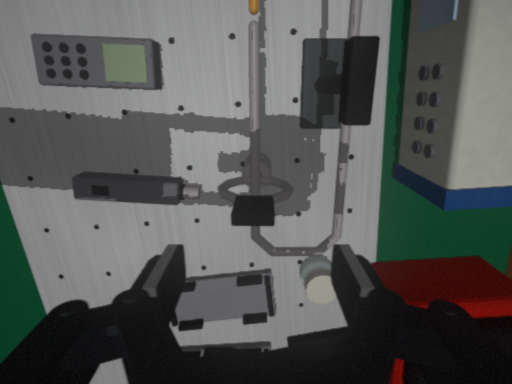

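Emit:
{"fn": "jog_arm", "kwargs": {"increments": [[[0.72,-0.42,0.0,0,0,-0.13,1],[0.72,-0.41,0,0,0,-0.13,1],[0.73,-0.4,0,0,0,-0.13,1],[0.74,-0.39,0,0,0,-0.13,1],[0.74,-0.38,0,0,0,-0.13,1]]]}}

```text
time: 10.87
tool_pos: [0.5407, 0.0476, 0.3142]
tcp_rot: [-2.22, -2.222, 0.001]
wrist_force: [-0.4, -0.7, -0.6]
width: 1.0
grip_force: 0.0
```

Emit:
{"fn": "jog_arm", "kwargs": {"increments": [[[0.75,-0.37,0,0,0,-0.13,1],[0.75,-0.36,0,0,0,-0.13,1],[0.75,-0.35,0,0,0,-0.13,1],[0.76,-0.34,0.1,0,0,-0.13,1],[0.76,-0.33,0.1,0,0,-0.13,1]]]}}

```text
time: 11.28
tool_pos: [0.4851, 0.1593, 0.3085]
tcp_rot: [-2.143, -2.297, 0.0]
wrist_force: [0.6, 0.9, -0.2]
width: 0.995
grip_force: 0.0
```

Emit:
{"fn": "jog_arm", "kwargs": {"increments": [[[0.77,-0.32,0.1,0,0,-0.13,1],[0.77,-0.31,0.1,0,0,-0.13,1],[0.78,-0.3,0.1,0,0,-0.13,1],[0.78,-0.28,0.1,0,0,-0.13,1],[0.78,-0.27,0.1,0,0,-0.13,1]]]}}

```text
time: 11.7
tool_pos: [0.4296, 0.2708, 0.2932]
tcp_rot: [-2.063, -2.369, 0.001]
wrist_force: [-0.2, -0.7, -0.8]
width: 1.004
grip_force: 0.0
```

```bash
python3 look.py w7; python3 -c "
from h import *
plan((.4335,.280,.197),np.radians(97.7),5)"
```

```text
tab px [443. 136.] top n 708 ctr mm 550.1 338.2 size 33.0 10.0 long-axis deg 7.9 ztop 0.159
tab px [265. 189.] top n 611 ctr mm 432.4 282.1 size 29.1 11.2 long-axis deg 7.8 ztop 0.159
tab px [118. 257.] top n 530 ctr mm 324.5 207.7 size 14.2 29.4 long-axis deg -58.3 ztop 0.159
tab px [433. 378.] top n 149 ctr mm 605.1 133.9 size 10.3 19.9 long-axis deg -39.2 ztop 0.158
gate n 110 ymin [599.1 121.2] ymax [569.  343.2] line x at y=63.. [ 1.82000e-01 -9.83000e-01  5.80600e+02  2.41452e+02]
q6 0.38 yaw 98 dp [ 0.0058  0.0062 -0.0956] turn [-0.2 -0.2  0.3] rows 5
5 x [0.03, 0.05, 0.64, -0.01, -0.01, 0.01]
```

Emit:
{"fn": "jog_arm", "kwargs": {"increments": [[[0.05,0.04,0.64,0,0,0,1],[0.05,0.04,0.64,0,0,0,1],[0.05,0.04,0.64,0,0,0,1],[0.05,0.04,0.64,0,0,0,1],[0.05,0.04,0.64,0,0,0,1]]]}}

```text
time: 12.17
tool_pos: [0.4352, 0.2781, 0.1967]
tcp_rot: [-2.064, -2.369, 0.001]
wrist_force: [-0.2, 0.0, -0.7]
width: 1.0
grip_force: 0.0
```

Emit:
{"fn": "jog_arm", "kwargs": {"increments": [[[0,0,0,0,0,0,-0.5],[0,0,0,0,0,0,-0.5],[0,0,0,0,0,0,-0.5],[0,0,0,0,0,0,-0.6],[0,0,0,0,0,0,-0.6]]]}}

```text
time: 12.58
tool_pos: [0.4361, 0.2786, 0.1998]
tcp_rot: [2.064, 2.368, 0.003]
wrist_force: [-1.6, 0.0, 2.0]
width: 0.341
grip_force: 58.9
```

Emit:
{"fn": "jog_arm", "kwargs": {"increments": [[[0,0,0,0,0,0,-0.6],[0,0,0,0,0,0,-0.6],[0,0,0,0,0,0,-0.6],[0,0,0,0,0,0,-0.6],[0,0,0,0,0,0,-0.6]]]}}

```text
time: 13.0
tool_pos: [0.436, 0.2787, 0.1997]
tcp_rot: [2.064, 2.368, 0.003]
wrist_force: [-2.5, 0.3, 6.1]
width: 0.34
grip_force: 59.4
```

Emit:
{"fn": "jog_arm", "kwargs": {"increments": [[[0,0,-0.4,0,0,0,-0.6],[0,0,-0.4,0,0,0,-0.6],[0,0,-0.4,0,0,0,-0.6],[0,0,-0.4,0,0,0,-0.6],[0,0,-0.4,0,0,0,-0.6]]]}}

```text
time: 13.42
tool_pos: [0.4358, 0.2783, 0.2598]
tcp_rot: [2.064, 2.368, 0.002]
wrist_force: [0.5, -0.0, -2.3]
width: 0.341
grip_force: 59.6
```

```bash
python3 look2.py w8; python3 -c "
from h import *
plan((.5252,.082,.258),np.radians(86.3))"
```

```text
ring pts tool 1891 [[-0.0003, -0.032, 0.082], [0.0055, -0.0031, 0.1187], [0.0074, 0.0291, 0.1399]]
 top of ring z/x [[-0.0018, -0.0116, 0.0815], [0.005, -0.0003, 0.1356]]
gate n 42 [323.3 191.2] [549.6 346. ] [  0.873   0.487 483.591 298.667] z 0.154
tcp [0.4358 0.2783 0.2598] yaw 97.9
tcp in hook mm -181.8 200.5
q6 0.38 yaw 98 dp [ 0.0882 -0.1971 -0.0046] turn [ 0.3 -0.1 11.6] rows 10
[-0.69, 0.2, 0.01, 0.0, -0.0, 0.19]
[-0.69, 0.22, 0.02, 0.0, -0.0, 0.19]
[-0.68, 0.23, 0.02, 0.0, -0.0, 0.19]
[-0.68, 0.24, 0.02, 0.0, -0.0, 0.19]
[-0.67, 0.26, 0.02, 0.0, -0.0, 0.19]
[-0.67, 0.27, 0.02, 0.0, -0.0, 0.19]
[-0.66, 0.28, 0.02, 0.0, -0.0, 0.19]
[-0.66, 0.3, 0.02, 0.0, -0.0, 0.19]
[-0.65, 0.31, 0.02, 0.0, -0.0, 0.19]
[-0.64, 0.32, 0.02, 0.0, -0.0, 0.19]
```

Emit:
{"fn": "jog_arm", "kwargs": {"increments": [[[-0.71,0.2,0,0,0,0.19,-0.6],[-0.71,0.22,0,0,0,0.19,-0.6],[-0.7,0.23,0,0,0,0.19,-0.6],[-0.7,0.24,0,0,0,0.19,-0.6],[-0.69,0.26,0,0,0,0.19,-0.6]]]}}

```text
time: 13.88
tool_pos: [0.4805, 0.1759, 0.2585]
tcp_rot: [2.18, 2.262, 0.001]
wrist_force: [-0.4, 0.2, -1.3]
width: 0.34
grip_force: 59.6
```

Emit:
{"fn": "jog_arm", "kwargs": {"increments": [[[-0.69,0.27,0,0,0,0.19,-0.6],[-0.68,0.28,0,0,0,0.19,-0.6],[-0.68,0.3,0,0,0,0.19,-0.6],[-0.66,0.31,0,0,0,0.19,-0.6],[-0.65,0.32,0,0,0,0.19,-0.6]]]}}

```text
time: 14.3
tool_pos: [0.5248, 0.0747, 0.2584]
tcp_rot: [2.29, 2.15, 0.001]
wrist_force: [0.8, -0.1, -1.2]
width: 0.336
grip_force: 59.6
```

```bash
python3 look2.py w9
```

```text
ring pts tool 1898 [[-0.0004, -0.032, 0.0822], [0.0054, -0.002, 0.1187], [0.0072, 0.0289, 0.1398]]
 top of ring z/x [[-0.002, -0.0117, 0.0814], [0.0047, -0.0004, 0.1357]]
gate n 967 [604.9  67.4] [604.4 124.3] [7.10000e-02 9.98000e-01 6.05179e+02 9.64360e+01] z 0.152
tcp [0.5248 0.0747 0.2584] yaw 86.4
tcp in hook mm -79.8 3.1
```

Emit:
{"fn": "jog_arm", "kwargs": {"increments": [[[0.06,0.4,-0.05,0,0,0,-0.6],[0,0.4,0,0,0,0,-0.6],[0,0.4,0,0,0,0,-0.6],[0,0.3,0,0,0,0,-0.6],[0,0.3,0,0,0,0,-0.6]]]}}

```text
time: 14.77
tool_pos: [0.5789, 0.0746, 0.2594]
tcp_rot: [-2.288, -2.152, 0.002]
wrist_force: [-2.7, 0.7, -1.2]
width: 0.334
grip_force: 60.0
```

Emit:
{"fn": "jog_arm", "kwargs": {"increments": [[[0,0.3,0,0,0,0,-0.6],[0,0.3,0,0,0,0,-0.6],[0,0.3,0,0,0,0,-0.6],[0,0.25,0,0,0,0,-0.6],[0,0.25,0,0,0,0,-0.6]]]}}

```text
time: 15.18
tool_pos: [0.6214, 0.0714, 0.2594]
tcp_rot: [2.288, 2.151, 0.0]
wrist_force: [0.1, 0.2, -2.5]
width: 0.338
grip_force: 59.9
```

Emit:
{"fn": "jog_arm", "kwargs": {"increments": [[[0,0,0,0,0,0,-0.6],[0,0,0,0,0,0,-0.6],[0,0,0,0,0,0,-0.6],[0,0,0,0,0,0,-0.6],[0,0,0,0,0,0,-0.6]]]}}

```text
time: 15.6
tool_pos: [0.6201, 0.0717, 0.2598]
tcp_rot: [2.289, 2.152, 0.001]
wrist_force: [0.6, -0.5, -2.4]
width: 0.337
grip_force: 60.0
```

```bash
python3 look2.py w10
```

```text
ring pts tool 2382 [[-0.0019, -0.0316, 0.0821], [0.0058, -0.0118, 0.1083], [0.0271, 0.0282, 0.1394]]
 top of ring z/x [[-0.0022, -0.0119, 0.0813], [0.0052, -0.0011, 0.1353]]
gate n 889 [608.2  68.9] [606.3 123.6] [6.70000e-02 9.98000e-01 6.07238e+02 9.74400e+01] z 0.152
tcp [0.6201 0.0717 0.2598] yaw 86.5
tcp in hook mm 15.6 6.3
```

Emit:
{"fn": "jog_arm", "kwargs": {"increments": [[[0,-0.25,0,0,0,0,-0.6],[0,-0.22,0,0,0,0,-0.6],[-0.35,0,0,0,0,0,-0.6],[-0.4,0,0,0,0,0,-0.6],[-0.5,0,0,0,0,0,-0.6]]]}}

```text
time: 16.07
tool_pos: [0.6036, 0.0344, 0.2596]
tcp_rot: [2.288, 2.153, 0.0]
wrist_force: [-0.2, -0.3, -1.9]
width: 0.338
grip_force: 59.9
```

Emit:
{"fn": "jog_arm", "kwargs": {"increments": [[[-0.5,0,0,0,0,0,-0.6],[-0.5,0,0,0,0,0,-0.6],[-0.5,0,0,0,0,0,-0.6],[-0.4,0,0,0,0,0,-0.6],[-0.2,0,0,0,0,0,-0.6]]]}}

```text
time: 16.48
tool_pos: [0.5999, -0.0302, 0.2594]
tcp_rot: [2.291, 2.149, -0.001]
wrist_force: [0.4, -0.3, -2.1]
width: 0.341
grip_force: 59.9
```

Emit:
{"fn": "jog_arm", "kwargs": {"increments": [[[0,0,0.2,0,0,0,-0.6],[0,0,0.2,0,0,0,-0.6],[0,0,0.2,0,0,0,-0.6],[0,0,0.08,0,0,0,-0.6],[0,0,0,0,0,0,-0.6]]]}}

```text
time: 16.9
tool_pos: [0.5996, -0.027, 0.2381]
tcp_rot: [-2.287, -2.152, 0.002]
wrist_force: [0.1, 0.0, -2.2]
width: 0.339
grip_force: 60.1
```

Emit:
{"fn": "jog_arm", "kwargs": {"increments": [[[0,0,0,0,0,0,0.2],[0,0,0,0,0,0,0.2],[0,0,0,0,0,0,0.2],[0,0,0,0,0,0,0.2],[0,0,0,0,0,0,0.2]]]}}

```text
time: 17.32
tool_pos: [0.6002, -0.0276, 0.2395]
tcp_rot: [2.288, 2.152, 0.001]
wrist_force: [0.0, 0.3, -0.4]
width: 0.6
grip_force: 0.0
```

Emit:
{"fn": "jog_arm", "kwargs": {"increments": [[[0,0,-0.4,0,0,0,0.2],[0,0,-0.5,0,0,0,0.2],[0,0,-0.7,0,0,0,0.2],[0,0,-0.7,0,0,0,0.5],[0,0,-0.3,0,0,0,1]]]}}

```text
time: 17.73
tool_pos: [0.6013, -0.0279, 0.3216]
tcp_rot: [2.286, 2.149, 0.006]
wrist_force: [1.1, -1.0, 1.5]
width: 0.861
grip_force: 0.0
```

```bash
python3 look.py w11; python3 -c "
from h import *
plan((.550,.328,.30),np.radians(98.2))"
```

```text
tab px [351. 133.] top n 2214 ctr mm 676.6 16.0 size 59.4 21.6 long-axis deg 86.2 ztop 0.16
tab px [254. 190.] top n 247 ctr mm 599.2 -22.3 size 6.3 32.2 long-axis deg -6.8 ztop 0.173
tab px [254. 241.] top n 330 ctr mm 596.1 -67.9 size 9.0 30.5 long-axis deg -5.6 ztop 0.174
gate n 636 ymin [604.9  65.4] ymax [605.2 111. ] line x at y=63.. [6.40000e-02 9.98000e-01 6.06493e+02 8.91760e+01]
bar n 1574 [ 5.00000e-03 -1.00000e+00  6.02655e+02 -2.72300e+00] ymax 58.0 ymin -72.6 xspread 5.6
q6 -0.03 yaw 86 dp [-0.0519  0.3559 -0.0227] turn [  0.5   0.1 -11.7] rows 15
[0.78, -0.16, 0.05, 0.01, 0.0, -0.13]
[0.78, -0.15, 0.05, 0.01, 0.0, -0.13]
[0.79, -0.14, 0.05, 0.01, 0.0, -0.13]
[0.79, -0.13, 0.05, 0.01, 0.0, -0.13]
[0.79, -0.12, 0.05, 0.01, 0.0, -0.13]
[0.79, -0.11, 0.05, 0.01, 0.0, -0.13]
[0.79, -0.1, 0.05, 0.01, 0.0, -0.13]
[0.79, -0.09, 0.05, 0.01, 0.0, -0.13]
[0.8, -0.08, 0.05, 0.01, 0.0, -0.13]
[0.8, -0.07, 0.05, 0.01, 0.0, -0.13]
[0.8, -0.06, 0.05, 0.01, 0.0, -0.13]
[0.8, -0.05, 0.05, 0.01, 0.0, -0.13]
[0.8, -0.03, 0.05, 0.01, 0.0, -0.13]
[0.8, -0.02, 0.05, 0.01, 0.0, -0.13]
[0.8, -0.01, 0.05, 0.01, 0.0, -0.13]
```

Emit:
{"fn": "jog_arm", "kwargs": {"increments": [[[0.78,-0.16,0.05,0,0,-0.13,1],[0.78,-0.15,0.05,0,0,-0.13,1],[0.79,-0.14,0.05,0,0,-0.13,1],[0.79,-0.13,0.05,0,0,-0.13,1],[0.79,-0.12,0.05,0,0,-0.13,1]]]}}

```text
time: 18.2
tool_pos: [0.5824, 0.0917, 0.3088]
tcp_rot: [-2.214, -2.228, 0.001]
wrist_force: [0.7, -0.5, -0.5]
width: 1.0
grip_force: 0.0
```

Emit:
{"fn": "jog_arm", "kwargs": {"increments": [[[0.79,-0.11,0.05,0,0,-0.13,1],[0.79,-0.1,0.05,0,0,-0.13,1],[0.79,-0.09,0.05,0,0,-0.13,1],[0.8,-0.08,0.05,0,0,-0.13,1],[0.8,-0.07,0.05,0,0,-0.13,1]]]}}

```text
time: 18.62
tool_pos: [0.5649, 0.2104, 0.3013]
tcp_rot: [-2.136, -2.303, 0.001]
wrist_force: [-0.1, -0.8, -0.1]
width: 0.997
grip_force: 0.0
```

Emit:
{"fn": "jog_arm", "kwargs": {"increments": [[[0.8,-0.06,0.05,0,0,-0.13,1],[0.8,-0.05,0.05,0,0,-0.13,1],[0.8,-0.03,0.05,0,0,-0.13,1],[0.8,-0.02,0.05,0,0,-0.13,1],[0.8,-0.01,0.05,0,0,-0.13,1]]]}}

```text
time: 19.03
tool_pos: [0.5477, 0.3293, 0.2937]
tcp_rot: [-2.057, -2.374, 0.002]
wrist_force: [0.1, 0.2, -0.1]
width: 1.004
grip_force: 0.0
```

```bash
python3 look.py w12; python3 -c "
from h import *
plan((.551,.337,.196),np.radians(98.2),5)"
```

```text
tab px [267. 191.] top n 597 ctr mm 552.1 339.2 size 29.2 11.3 long-axis deg 8.2 ztop 0.159
q6 0.36 yaw 98 dp [ 0.0042  0.0037 -0.0973] turn [-0.1 -0.2  0.1] rows 5
5 x [0.02, 0.03, 0.65, -0.0, -0.01, 0.0]
```

Emit:
{"fn": "jog_arm", "kwargs": {"increments": [[[0.05,0.04,0.65,0,0,0,1],[0.05,0.04,0.65,0,0,0,1],[0.05,0.04,0.65,0,0,0,1],[0.05,0.04,0.65,0,0,0,1],[0.05,0.04,0.65,0,0,0,1]]]}}

```text
time: 19.5
tool_pos: [0.5528, 0.3364, 0.1955]
tcp_rot: [-2.057, -2.374, 0.001]
wrist_force: [-0.6, 0.2, -0.3]
width: 1.001
grip_force: 0.0
```

Emit:
{"fn": "jog_arm", "kwargs": {"increments": [[[0,0,0,0,0,0,-0.5],[0,0,0,0,0,0,-0.5],[0,0,0,0,0,0,-0.5],[0,0,0,0,0,0,-0.6],[0,0,0,0,0,0,-0.6]]]}}

```text
time: 19.92
tool_pos: [0.554, 0.337, 0.1993]
tcp_rot: [2.057, 2.373, 0.004]
wrist_force: [0.9, -0.0, -1.7]
width: 0.34
grip_force: 59.2
```

Emit:
{"fn": "jog_arm", "kwargs": {"increments": [[[0,0,0,0,0,0,-0.6],[0,0,0,0,0,0,-0.6],[0,0,0,0,0,0,-0.6],[0,0,0,0,0,0,-0.6],[0,0,0,0,0,0,-0.6]]]}}

```text
time: 20.33
tool_pos: [0.554, 0.3371, 0.1992]
tcp_rot: [2.057, 2.373, 0.004]
wrist_force: [-1.0, 0.4, 6.2]
width: 0.337
grip_force: 60.1
```

Emit:
{"fn": "jog_arm", "kwargs": {"increments": [[[0,0,-0.4,0,0,0,-0.6],[0,0,-0.4,0,0,0,-0.6],[0,0,-0.4,0,0,0,-0.6],[0,0,-0.4,0,0,0,-0.6],[0,0,-0.4,0,0,0,-0.6]]]}}

```text
time: 20.75
tool_pos: [0.5534, 0.3367, 0.2588]
tcp_rot: [2.058, 2.374, 0.001]
wrist_force: [-0.1, -0.6, -1.5]
width: 0.34
grip_force: 59.4
```

```bash
python3 look2.py w13; python3 -c "
from h import *
plan((.50,.20,.26),np.radians(92.2),10)"
```

```text
ring pts tool 1580 [[-0.0022, -0.0315, 0.0823], [0.0036, -0.0032, 0.1252], [0.0056, 0.0289, 0.1395]]
 top of ring z/x [[-0.0041, -0.0116, 0.0816], [0.0027, -0.0002, 0.1354]]
tcp [0.5534 0.3367 0.2588] yaw 98.2
tcp in hook mm -68.3 266.3
q6 0.37 yaw 98 dp [-0.0546 -0.1374 -0.002 ] turn [ 0.3 -0.1  6. ] rows 10
[-0.43, -0.25, 0.0, 0.0, -0.0, 0.1]
[-0.43, -0.24, 0.0, 0.0, -0.0, 0.1]
[-0.43, -0.24, 0.01, 0.0, -0.0, 0.1]
[-0.43, -0.23, 0.01, 0.0, -0.0, 0.1]
[-0.44, -0.23, 0.01, 0.0, -0.0, 0.1]
[-0.44, -0.22, 0.01, 0.0, -0.0, 0.1]
[-0.44, -0.22, 0.01, 0.0, -0.0, 0.1]
[-0.44, -0.21, 0.01, 0.0, -0.0, 0.1]
[-0.45, -0.21, 0.01, 0.0, -0.0, 0.1]
[-0.45, -0.2, 0.01, 0.0, -0.0, 0.1]
```

Emit:
{"fn": "jog_arm", "kwargs": {"increments": [[[-0.84,-0.21,0,0,0,0.2,-0.6],[-0.84,-0.19,0,0,0,0.2,-0.6],[-0.84,-0.17,0,0,0,0.2,-0.6],[-0.85,-0.15,0,0,0,0.2,-0.6],[-0.85,-0.13,0,0,0,0.2,-0.6]]]}}

```text
time: 21.22
tool_pos: [0.5404, 0.207, 0.2576]
tcp_rot: [2.179, 2.262, 0.001]
wrist_force: [1.2, 0.0, -1.2]
width: 0.341
grip_force: 59.6
```

Emit:
{"fn": "jog_arm", "kwargs": {"increments": [[[-0.85,-0.11,0,0,0,0.2,-0.6],[-0.86,-0.09,0,0,0,0.2,-0.6],[-0.86,-0.08,0,0,0,0.2,-0.6],[-0.86,-0.06,0,0,0,0.2,-0.6],[-0.86,-0.04,0,0,0,0.2,-0.6]]]}}

```text
time: 21.63
tool_pos: [0.5284, 0.0781, 0.2577]
tcp_rot: [2.295, 2.144, 0.001]
wrist_force: [0.0, 0.6, -1.3]
width: 0.337
grip_force: 59.6
```

```bash
python3 look2.py w14
```

```text
ring pts tool 1843 [[-0.0022, -0.0318, 0.0812], [0.0037, -0.0018, 0.1202], [0.0055, 0.0294, 0.1396]]
 top of ring z/x [[-0.0041, -0.0117, 0.0805], [0.0033, -0.0004, 0.1351]]
gate n 1047 [588. -40.] [603.7 123.8] [7.50000e-02 9.97000e-01 6.04899e+02 9.62180e+01] z 0.152
tcp [0.5284 0.0781 0.2577] yaw 86.1
tcp in hook mm -76.4 6.7
```

Emit:
{"fn": "jog_arm", "kwargs": {"increments": [[[0.03,0.38,-0.07,0,0,0,-0.6],[0,0.38,0,0,0,0,-0.6],[0,0.38,0,0,0,0,-0.6],[0,0.3,0,0,0,0,-0.6],[0,0.3,0,0,0,0,-0.6]]]}}

```text
time: 22.1
tool_pos: [0.5816, 0.0776, 0.259]
tcp_rot: [-2.293, -2.146, 0.001]
wrist_force: [-2.5, 1.9, -1.2]
width: 0.338
grip_force: 59.8
```

Emit:
{"fn": "jog_arm", "kwargs": {"increments": [[[0,0.3,0,0,0,0,-0.6],[0,0.3,0,0,0,0,-0.6],[0,0.3,0,0,0,0,-0.6],[0,0.25,0,0,0,0,-0.6],[0,0.25,0,0,0,0,-0.6]]]}}

```text
time: 22.52
tool_pos: [0.624, 0.0736, 0.2591]
tcp_rot: [2.294, 2.145, 0.001]
wrist_force: [0.5, 0.4, -1.4]
width: 0.34
grip_force: 59.8
```

Emit:
{"fn": "jog_arm", "kwargs": {"increments": [[[0,0,0,0,0,0,-0.6],[0,0,0,0,0,0,-0.6],[0,0,0,0,0,0,-0.6],[0,0,0,0,0,0,-0.6],[0,0,0,0,0,0,-0.6]]]}}

```text
time: 22.93
tool_pos: [0.6225, 0.0739, 0.2595]
tcp_rot: [2.294, 2.146, 0.001]
wrist_force: [-1.0, -0.1, -0.5]
width: 0.337
grip_force: 59.8
```

```bash
python3 look2.py w15
```

```text
ring pts tool 2344 [[-0.0039, -0.0313, 0.0814], [0.0042, -0.0125, 0.1081], [0.0273, 0.0286, 0.1393]]
 top of ring z/x [[-0.0039, -0.0117, 0.0805], [0.0034, -0.0004, 0.1352]]
gate n 843 [607.9  69.4] [611.  123.5] [6.30000e-02 9.98000e-01 6.07318e+02 9.76900e+01] z 0.152
tcp [0.6225 0.0739 0.2595] yaw 86.2
tcp in hook mm 17.8 8.6
```

Emit:
{"fn": "jog_arm", "kwargs": {"increments": [[[0,-0.3,0,0,0,0,-0.6],[0,-0.25,0,0,0,0,-0.6],[-0.25,0,0,0,0,0,-0.6],[-0.3,0,0,0,0,0,-0.6],[-0.3,0,0,0,0,0,-0.6]]]}}

```text
time: 23.4
tool_pos: [0.6042, 0.0488, 0.2593]
tcp_rot: [2.294, 2.146, 0.0]
wrist_force: [0.6, 0.8, -2.2]
width: 0.342
grip_force: 59.9
```

Emit:
{"fn": "jog_arm", "kwargs": {"increments": [[[-0.3,0,0,0,0,0,-0.6],[-0.3,0,0,0,0,0,-0.6],[-0.3,0,0,0,0,0,-0.6],[-0.14,0,0,0,0,0,-0.6],[0,0,0,0,0,0,-0.6]]]}}

```text
time: 23.82
tool_pos: [0.6024, 0.017, 0.2591]
tcp_rot: [2.296, 2.144, -0.0]
wrist_force: [-0.1, 0.1, -2.5]
width: 0.343
grip_force: 59.8
```

Emit:
{"fn": "jog_arm", "kwargs": {"increments": [[[0,0,0.2,0,0,0,-0.6],[0,0,0.2,0,0,0,-0.6],[0,0,0.2,0,0,0,-0.6],[0,0,0.08,0,0,0,-0.6],[0,0,0,0,0,0,-0.6]]]}}

```text
time: 24.23
tool_pos: [0.6019, 0.0189, 0.2377]
tcp_rot: [-2.293, -2.146, 0.002]
wrist_force: [0.2, 0.5, -1.2]
width: 0.337
grip_force: 60.1
```

Emit:
{"fn": "jog_arm", "kwargs": {"increments": [[[0,0,0,0,0,0,0.2],[0,0,0,0,0,0,0.2],[0,0,0,0,0,0,0.2],[0,0,0,0,0,0,0.2],[0,0,0,0,0,0,0.2]]]}}

```text
time: 24.65
tool_pos: [0.6026, 0.0185, 0.2392]
tcp_rot: [2.294, 2.145, 0.001]
wrist_force: [-0.4, 0.1, 0.1]
width: 0.597
grip_force: 0.0
```

Emit:
{"fn": "jog_arm", "kwargs": {"increments": [[[0,0,-0.4,0,0,0,0.2],[0,0,-0.5,0,0,0,0.2],[0,0,-0.7,0,0,0,0.2],[0,0,-0.7,0,0,0,0.5],[0,0,-0.5,0,0,0,1]]]}}

```text
time: 25.07
tool_pos: [0.603, 0.0184, 0.3261]
tcp_rot: [2.293, 2.144, 0.004]
wrist_force: [0.4, 0.5, 1.2]
width: 0.864
grip_force: 0.0
```

```bash
python3 look.py w16
python3 - <<'E'
from h import *
C=cam("side"); p,d,_,s=snap("side"); cv2.imwrite("pics/side1.png",p); np.save("pics/side1.npy",d)
p,d,_,s=snap("scene"); cv2.imwrite("pics/scene1.png",p); np.save("pics/scene1.npy",d)
a=np.hstack([cv2.resize(cv2.imread("pics/w16.png"),(400,300)),cv2.resize(p[150:285,105:285],(400,300),interpolation=cv2.INTER_CUBIC)]); cv2.imwrite("pics/c16.png",a)
E
```

```text
tab px [347. 187.] top n 1829 ctr mm 676.7 16.9 size 61.0 21.6 long-axis deg 86.7 ztop 0.16
tab px [256. 190.] top n 244 ctr mm 601.0 21.5 size 6.7 32.8 long-axis deg -5.5 ztop 0.174
tab px [257. 241.] top n 320 ctr mm 599.0 -23.3 size 9.6 30.3 long-axis deg -4.0 ztop 0.173
tab px [256. 286.] top n 370 ctr mm 595.8 -69.7 size 12.8 30.1 long-axis deg -4.0 ztop 0.174
gate n 684 ymin [606.5  66.5] ymax [606.  124.2] line x at y=63.. [6.30000e-02 9.98000e-01 6.07142e+02 9.67700e+01]
bar n 1153 [ 1.1000e-02 -1.0000e+00  6.0403e+02 -6.2860e+00] ymax 58.0 ymin -73.0 xspread 6.8
```

View pics/c16.png

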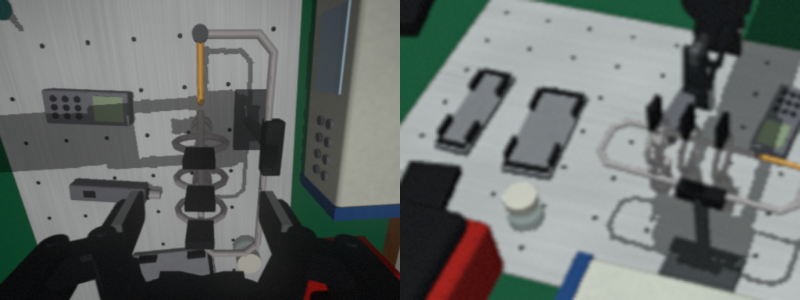

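```bash
python3 -c "
from h import *
plan((.46,-.16,.37),np.radians(0),20)"
```

```text
q6 0.06 yaw 86 dp [-0.1434 -0.1784  0.0446] turn [ 0.2 -0.2 86.2] rows 20
[-0.31, -0.22, -0.08, 0.0, -0.0, 0.72]
[-0.33, -0.19, -0.08, 0.0, -0.0, 0.72]
[-0.34, -0.17, -0.08, 0.0, -0.0, 0.72]
[-0.35, -0.14, -0.08, 0.0, -0.0, 0.72]
[-0.36, -0.12, -0.08, 0.0, -0.0, 0.72]
[-0.37, -0.09, -0.07, 0.0, -0.0, 0.72]
[-0.38, -0.06, -0.07, 0.0, -0.0, 0.72]
[-0.38, -0.03, -0.07, 0.0, -0.0, 0.72]
[-0.38, -0.0, -0.07, 0.0, -0.0, 0.72]
[-0.38, 0.03, -0.07, 0.0, -0.0, 0.72]
[-0.38, 0.05, -0.07, 0.0, -0.0, 0.72]
[-0.37, 0.08, -0.07, 0.0, -0.0, 0.72]
[-0.37, 0.11, -0.07, 0.0, -0.0, 0.72]
[-0.36, 0.14, -0.07, 0.0, -0.0, 0.72]
[-0.34, 0.16, -0.07, 0.0, -0.0, 0.72]
[-0.33, 0.19, -0.07, 0.0, -0.0, 0.72]
[-0.32, 0.21, -0.07, 0.0, -0.0, 0.72]
[-0.3, 0.24, -0.07, 0.0, -0.0, 0.72]
[-0.28, 0.26, -0.07, 0.0, -0.0, 0.72]
[-0.26, 0.28, -0.07, 0.0, -0.0, 0.72]
```

Emit:
{"fn": "jog_arm", "kwargs": {"increments": [[[-0.31,-0.22,-0.08,0,0,0.72,1],[-0.33,-0.19,-0.08,0,0,0.72,1],[-0.34,-0.17,-0.08,0,0,0.72,1],[-0.35,-0.14,-0.08,0,0,0.72,1],[-0.36,-0.12,-0.08,0,0,0.72,1]]]}}

```text
time: 25.63
tool_pos: [0.5655, -0.0261, 0.333]
tcp_rot: [-2.657, -1.672, 0.004]
wrist_force: [-0.4, -1.5, -0.4]
width: 0.998
grip_force: 0.0
```

Emit:
{"fn": "jog_arm", "kwargs": {"increments": [[[-0.37,-0.09,-0.07,0,0,0.72,1],[-0.38,-0.06,-0.07,0,0,0.72,1],[-0.38,-0.03,-0.07,0,0,0.72,1],[-0.38,0,-0.07,0,0,0.72,1],[-0.38,0.03,-0.07,0,0,0.72,1]]]}}

```text
time: 26.05
tool_pos: [0.5298, -0.0709, 0.3436]
tcp_rot: [-2.924, -1.144, 0.004]
wrist_force: [0.3, -0.3, -0.8]
width: 0.999
grip_force: 0.0
```

Emit:
{"fn": "jog_arm", "kwargs": {"increments": [[[-0.38,0.05,-0.07,0,0,0.72,1],[-0.37,0.08,-0.07,0,0,0.72,1],[-0.37,0.11,-0.07,0,0,0.72,1],[-0.36,0.14,-0.07,0,0,0.72,1],[-0.34,0.16,-0.07,0,0,0.72,1]]]}}

```text
time: 26.47
tool_pos: [0.4937, -0.1153, 0.3541]
tcp_rot: [-3.087, -0.576, 0.004]
wrist_force: [0.3, 0.1, -0.6]
width: 1.001
grip_force: 0.0
```

Emit:
{"fn": "jog_arm", "kwargs": {"increments": [[[-0.33,0.19,-0.07,0,0,0.72,1],[-0.32,0.21,-0.07,0,0,0.72,1],[-0.3,0.24,-0.07,0,0,0.72,1],[-0.28,0.26,-0.07,0,0,0.72,1],[-0.26,0.28,-0.07,0,0,0.72,1]]]}}

```text
time: 26.88
tool_pos: [0.4577, -0.1598, 0.3647]
tcp_rot: [-3.141, 0.012, 0.004]
wrist_force: [0.3, 0.7, 0.6]
width: 1.004
grip_force: 0.0
```

```bash
cat > look3.py <<'E'
from h import *
import sys
def rects(name,zs=(.020,.045),zplane=None,mina=150):
    p,d,C,s=snap("wrist"); cv2.imwrite(f"pics/{name}.png",p); np.save(f"pics/{name}.npy",d); P=cloud(C,d)
    T=(P-s["tool_pos"])@Rot.from_rotvec(s["tcp_rot"]).as_matrix()
    print("tcp",s["tool_pos"].round(4))
    for lo,hi,lab in ((.0205,.036,"handset top"),(.0075,.034,"cradle/any")):
        m=((P[...,2]>lo)&(P[...,2]<hi)&(T[...,2]>.11)&(P[...,1]<.15)&(P[...,0]>.3)).astype(np.uint8)
        k,l,st,c=cv2.connectedComponentsWithStats(m)
        for i in range(1,k):
            if st[i,4]<mina: continue
            X=P[l==i]; f=X[:,:2].astype(np.float32)*1000
            (cx,cy),(w,h),a=cv2.minAreaRect(f); a=a if w>h else a+90
            print(lab,"px",c[i].round(),"n",st[i,4],"ctr",round(cx,1),round(cy,1),"size",round(max(w,h),1),round(min(w,h),1),"yaw",round((a+90)%180-90,1),"z",np.percentile(X[:,2],[5,50,95]).round(4).tolist())
    return p,P,C,s
if __name__=="__main__": rects(sys.argv[1])
E
python3 look3.py w17
```

```text
tcp [ 0.4577 -0.1598  0.3647]
handset top px [375.  52.] n 233 ctr 579.4 -302.6 size 36.1 8.6 yaw 2.2 z [0.022, 0.0246, 0.0262]
handset top px [321.  55.] n 223 ctr 575.9 -236.9 size 35.5 8.0 yaw 4.1 z [0.0237, 0.025, 0.0263]
handset top px [426.  63.] n 241 ctr 566.9 -368.1 size 35.6 8.9 yaw -2.1 z [0.0218, 0.0245, 0.0261]
handset top px [462.  62.] n 257 ctr 566.5 -411.7 size 35.7 9.3 yaw -0.6 z [0.0213, 0.0245, 0.026]
handset top px [210. 161.] n 2270 ctr 446.3 -93.3 size 153.0 30.2 yaw -7.6 z [0.0241, 0.029, 0.0307]
handset top px [370. 131.] n 182 ctr 483.9 -307.7 size 35.0 8.8 yaw 3.4 z [0.0221, 0.0248, 0.0263]
handset top px [320. 134.] n 164 ctr 480.2 -241.6 size 34.8 7.5 yaw 3.1 z [0.0235, 0.0249, 0.0263]
handset top px [103. 170.] n 3549 ctr 429.8 56.4 size 129.3 52.5 yaw -6.3 z [0.0251, 0.0276, 0.0291]
handset top px [414. 140.] n 190 ctr 471.0 -367.2 size 35.3 8.5 yaw -0.0 z [0.0218, 0.0246, 0.0261]
handset top px [447. 140.] n 198 ctr 470.7 -411.7 size 35.0 10.0 yaw -0.2 z [0.0215, 0.0244, 0.0259]
cradle/any px [443.   4.] n 469 ctr 631.0 -392.4 size 74.9 12.9 yaw 88.2 z [0.0093, 0.0164, 0.0181]
cradle/any px [345.  89.] n 7369 ctr 529.8 -272.4 size 159.9 74.4 yaw 2.9 z [0.0097, 0.0114, 0.0249]
cradle/any px [434.  97.] n 5416 ctr 519.0 -390.0 size 159.9 53.7 yaw -0.3 z [0.0094, 0.0114, 0.025]
cradle/any px [211. 160.] n 2380 ctr 446.3 -93.3 size 153.1 30.2 yaw -7.6 z [0.021, 0.029, 0.0306]
cradle/any px [105. 169.] n 3941 ctr 429.7 56.3 size 129.4 52.8 yaw -6.0 z [0.014, 0.0275, 0.0291]
```

View pics/w17.png

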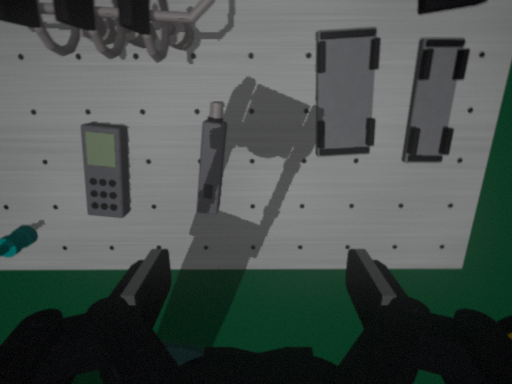

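```bash
python3 -c "
from h import *
plan((.4344,-.0917,.18),np.radians(-7.6),10)"
```

```text
q6 1.19 yaw -1 dp [-0.0225  0.0694 -0.1853] turn [0.1 0.2 6.9] rows 10
[-0.08, -0.23, 0.62, 0.0, 0.0, 0.12]
[-0.08, -0.23, 0.62, 0.0, 0.0, 0.12]
[-0.08, -0.23, 0.62, 0.0, 0.0, 0.12]
[-0.08, -0.23, 0.62, 0.0, 0.0, 0.12]
[-0.09, -0.23, 0.62, 0.0, 0.0, 0.12]
[-0.09, -0.23, 0.62, 0.0, 0.0, 0.12]
[-0.09, -0.22, 0.62, 0.0, 0.0, 0.12]
[-0.1, -0.22, 0.62, 0.0, 0.0, 0.12]
[-0.1, -0.22, 0.62, 0.0, 0.0, 0.12]
[-0.1, -0.22, 0.62, 0.0, 0.0, 0.12]
```

Emit:
{"fn": "jog_arm", "kwargs": {"increments": [[[-0.08,-0.23,0.62,0,0,0.12,1],[-0.08,-0.23,0.62,0,0,0.12,1],[-0.08,-0.23,0.62,0,0,0.12,1],[-0.08,-0.23,0.62,0,0,0.12,1],[-0.09,-0.23,0.62,0,0,0.12,1]]]}}

```text
time: 27.35
tool_pos: [0.4468, -0.1241, 0.2712]
tcp_rot: [-3.139, 0.104, 0.003]
wrist_force: [0.0, -1.0, -0.2]
width: 1.001
grip_force: 0.0
```

Emit:
{"fn": "jog_arm", "kwargs": {"increments": [[[-0.09,-0.23,0.62,0,0,0.12,1],[-0.09,-0.22,0.62,0,0,0.12,1],[-0.1,-0.22,0.62,0,0,0.12,1],[-0.1,-0.22,0.62,0,0,0.12,1],[-0.1,-0.22,0.62,0,0,0.12,1]]]}}

```text
time: 27.77
tool_pos: [0.4352, -0.0895, 0.1783]
tcp_rot: [-3.134, 0.202, 0.003]
wrist_force: [-0.8, -0.2, -0.4]
width: 0.997
grip_force: 0.0
```

```bash
python3 look3.py w18 | grep -v cradle; python3 -c "
from h import *
plan((.4344,-.0917,.075),np.radians(-7.6),5)"
```

```text
tcp [ 0.4352 -0.0895  0.1783]
handset top px [263. 181.] n 7039 ctr 445.6 -93.7 size 153.6 30.1 yaw -7.6 z [0.0243, 0.029, 0.0304]
handset top px [464. 112.] n 736 ctr 479.9 -242.1 size 35.9 8.9 yaw 4.0 z [0.0215, 0.0247, 0.026]
handset top px [ 77. 218.] n 10089 ctr 429.5 56.1 size 129.4 52.8 yaw -6.0 z [0.0248, 0.0276, 0.0289]
q6 1.44 yaw -7 dp [ 0.0022 -0.0037 -0.0994] turn [-0.1  0.5  0.2] rows 5
5 x [0.02, 0.02, 0.66, -0.0, 0.02, 0.01]
```

Emit:
{"fn": "jog_arm", "kwargs": {"increments": [[[0.01,0.03,0.66,0,0.02,0,1],[0.01,0.03,0.66,0,0.02,0,1],[0.01,0.03,0.66,0,0.02,0,1],[0.01,0.03,0.66,0,0.02,0,1],[0.01,0.02,0.64,0,0.02,0,1]]]}}

```text
time: 28.23
tool_pos: [0.4372, -0.0946, 0.0808]
tcp_rot: [3.135, -0.201, 0.015]
wrist_force: [0.2, -1.2, -1.1]
width: 1.001
grip_force: 0.0
```

Emit:
{"fn": "jog_arm", "kwargs": {"increments": [[[0,0,0,0,0,0,-0.4],[0,0,0,0,0,0,-0.4],[0,0,0,0,0,0,-0.5],[0,0,0,0,0,0,-0.6],[0,0,0,0,0,0,-0.6]]], "force": 50}}

```text
time: 28.65
tool_pos: [0.439, -0.095, 0.0837]
tcp_rot: [3.134, -0.204, 0.021]
wrist_force: [-0.5, 1.4, -0.5]
width: 0.338
grip_force: 50.8
```

Emit:
{"fn": "jog_arm", "kwargs": {"increments": [[[0,0,0,0,0,0,-0.6],[0,0,0,0,0,0,-0.6],[0,0,0,0,0,0,-0.6],[0,0,0,0,0,0,-0.6],[0,0,0,0,0,0,-0.6]]]}}

```text
time: 29.07
tool_pos: [0.439, -0.0951, 0.0836]
tcp_rot: [3.134, -0.204, 0.022]
wrist_force: [-0.1, 0.2, 6.9]
width: 0.335
grip_force: 52.0
```

Emit:
{"fn": "jog_arm", "kwargs": {"increments": [[[0,0,-0.3,0,0,0,-0.6],[0,0,-0.5,0,0,0,-0.6],[0,0,-0.6,0,0,0,-0.6],[0,0,-0.6,0,0,0,-0.6],[0,0,-0.6,0,0,0,-0.6]]]}}

```text
time: 29.48
tool_pos: [0.4358, -0.0944, 0.1606]
tcp_rot: [3.134, -0.204, 0.014]
wrist_force: [1.0, -0.5, -2.6]
width: 0.34
grip_force: 50.9
```

```bash
cat > look4.py <<'E'
from h import *
import sys
p,d,C,s=snap("wrist"); cv2.imwrite(f"pics/{sys.argv[1]}.png",p); P=cloud(C,d)
R=Rot.from_rotvec(s["tcp_rot"]).as_matrix(); T=(P-s["tool_pos"])@R
m=(T[...,2]>.03)&(T[...,2]<.09)&(abs(T[...,0])<.12)&(abs(T[...,1])<.032)
A=T[m]; A=A[A[:,0]>.013]
top=np.median(A[A[:,0]<.05][:,2]); print("n",len(A),"front xmax",np.percentile(A[:,0],99.7).round(4),"top z (tool)",top.round(4))
B=A[(abs(A[:,2]-top)<.006)]
for x in np.arange(.02,.09,.01):
    b=B[abs(B[:,0]-x)<.005]
    if len(b): print(" x",x.round(2),"y",b[:,1].min().round(4),b[:,1].max().round(4),"z",np.median(b[:,2]).round(4))
print("tcp",s["tool_pos"].round(4),"yaw",np.degrees(np.arctan2(R[1,0],R[0,0])).round(1),s["wrist_force"].round(1))
E
python3 look4.py w19; python3 -c "
from h import *
plan((.5195,-.3895,.17),np.radians(-0.3),15)"
```

```text
n 9379 front xmax 0.0823 top z (tool) 0.0549
 x 0.02 y -0.0157 0.0142 z 0.0547
 x 0.03 y -0.0157 0.0143 z 0.0548
 x 0.04 y -0.0157 0.0144 z 0.055
 x 0.05 y -0.0155 0.0144 z 0.0551
 x 0.06 y -0.0155 0.0143 z 0.0569
 x 0.07 y -0.0063 0.0053 z 0.0597
 x 0.08 y -0.0058 0.0048 z 0.0597
tcp [ 0.4358 -0.0944  0.1606] yaw -7.4 [ 1.  -0.5 -2.6]
q6 1.43 yaw -7 dp [ 0.0813 -0.2944  0.0057] turn [ 0.1 -0.9 -7.1] rows 15
[0.26, 0.63, -0.01, 0.0, -0.01, -0.08]
[0.26, 0.63, -0.01, 0.0, -0.01, -0.08]
[0.25, 0.63, -0.01, 0.0, -0.01, -0.08]
[0.25, 0.63, -0.01, 0.0, -0.01, -0.08]
[0.24, 0.63, -0.01, 0.0, -0.01, -0.08]
[0.24, 0.64, -0.01, 0.0, -0.01, -0.08]
[0.23, 0.64, -0.01, 0.0, -0.01, -0.08]
[0.23, 0.64, -0.01, 0.0, -0.01, -0.08]
[0.22, 0.64, -0.01, 0.0, -0.01, -0.08]
[0.22, 0.64, -0.01, 0.0, -0.01, -0.08]
[0.21, 0.65, -0.01, 0.0, -0.01, -0.08]
[0.21, 0.65, -0.01, 0.0, -0.01, -0.08]
[0.2, 0.65, -0.01, 0.0, -0.01, -0.08]
[0.19, 0.65, -0.01, 0.0, -0.01, -0.08]
[0.19, 0.65, -0.01, 0.0, -0.01, -0.08]
```

Emit:
{"fn": "jog_arm", "kwargs": {"increments": [[[0.27,0.63,-0.01,0,0,-0.08,-0.6],[0.27,0.63,-0.01,0,0,-0.08,-0.6],[0.26,0.63,-0.01,0,0,-0.08,-0.6],[0.26,0.63,-0.01,0,0,-0.08,-0.6],[0.25,0.63,-0.01,0,0,-0.08,-0.6]]]}}

```text
time: 29.95
tool_pos: [0.4646, -0.1936, 0.1613]
tcp_rot: [3.138, -0.137, 0.015]
wrist_force: [1.2, 0.7, -2.8]
width: 0.336
grip_force: 50.9
```

Emit:
{"fn": "jog_arm", "kwargs": {"increments": [[[0.25,0.64,-0.01,0,0,-0.08,-0.6],[0.24,0.64,-0.01,0,0,-0.08,-0.6],[0.24,0.64,-0.01,0,0,-0.08,-0.6],[0.23,0.64,-0.01,0,0,-0.08,-0.6],[0.23,0.64,-0.01,0,0,-0.08,-0.6]]]}}

```text
time: 30.37
tool_pos: [0.4933, -0.2919, 0.1629]
tcp_rot: [3.14, -0.072, 0.014]
wrist_force: [0.6, 0.2, -2.4]
width: 0.335
grip_force: 50.9
```

Emit:
{"fn": "jog_arm", "kwargs": {"increments": [[[0.22,0.65,-0.01,0,0,-0.08,-0.6],[0.22,0.65,-0.01,0,0,-0.08,-0.6],[0.21,0.65,-0.01,0,0,-0.08,-0.6],[0.2,0.65,-0.01,0,0,-0.08,-0.6],[0.2,0.65,-0.01,0,0,-0.08,-0.6]]]}}

```text
time: 30.78
tool_pos: [0.5219, -0.3902, 0.1646]
tcp_rot: [3.141, -0.006, 0.014]
wrist_force: [-0.3, -0.1, -2.9]
width: 0.333
grip_force: 50.9
```

```bash
python3 look3.py w20 |grep -v any; python3 look4.py w20b | grep -v " x"; python3 -c "
from h import *
plan((.5248,-.3904,.120),np.radians(-0.3),5)"
```

```text
tcp [ 0.5219 -0.3902  0.1646]
handset top px [17.  6.] n 394 ctr 651.7 -244.1 size 24.3 5.2 yaw -77.2 z [0.0208, 0.0237, 0.029]
handset top px [509.  68.] n 496 ctr 608.3 -553.1 size 64.7 4.2 yaw 14.9 z [0.0208, 0.0227, 0.0257]
handset top px [132. 127.] n 735 ctr 579.3 -303.6 size 36.0 8.9 yaw 2.3 z [0.0216, 0.0251, 0.0263]
handset top px [ 36. 132.] n 836 ctr 575.9 -238.1 size 35.9 9.4 yaw 2.8 z [0.0215, 0.025, 0.0262]
handset top px [227. 130.] n 265 ctr 575.1 -369.1 size 19.6 7.7 yaw -3.0 z [0.0238, 0.0251, 0.0264]
handset top px [293. 138.] n 400 ctr 567.0 -412.9 size 35.3 8.1 yaw -0.7 z [0.0233, 0.025, 0.0262]
handset top px [154. 252.] n 511 ctr 484.0 -308.6 size 35.5 8.6 yaw 3.7 z [0.0215, 0.0249, 0.0261]
handset top px [ 70. 256.] n 570 ctr 480.3 -243.2 size 36.0 9.2 yaw 1.9 z [0.0213, 0.0249, 0.0262]
handset top px [493. 353.] n 1393 ctr 390.9 -594.1 size 55.1 32.8 yaw 55.1 z [0.0218, 0.0325, 0.0345]
tcp [ 0.5233 -0.3941  0.1654] yaw -0.2 [ 2.8 -3.6 -2.7]
q6 0.89 yaw 0 dp [ 0.002   0.002  -0.0453] turn [ 0.2 -0.6 -0. ] rows 5
5 x [0.01, -0.01, 0.3, 0.01, -0.02, -0.0]
```

View pics/w20.png

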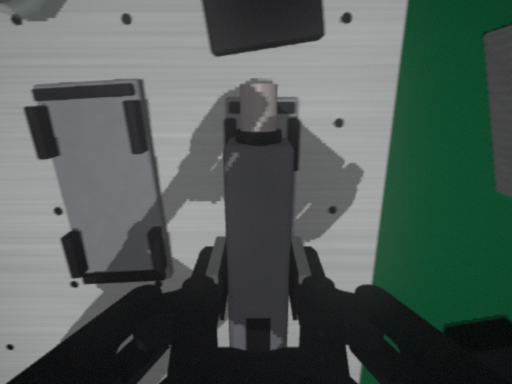

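Emit:
{"fn": "jog_arm", "kwargs": {"increments": [[[0.03,-0.02,0.35,0,0,0,-0.6],[0.03,-0.01,0.45,0,0,0,-0.6],[0,0,0.45,0,0,0,-0.6],[0,0,0.35,0,0,0,-0.6],[0,0,0,0,0,0,-0.6]]]}}

```text
time: 31.3
tool_pos: [0.5223, -0.3861, 0.1128]
tcp_rot: [-3.138, 0.005, -0.006]
wrist_force: [-0.0, 0.2, -2.7]
width: 0.343
grip_force: 50.9
```

Emit:
{"fn": "jog_arm", "kwargs": {"increments": [[[0,0,0,0,0,0,-0.6],[0,0,0,0,0,0,-0.6],[0,0,0,0,0,0,-0.6],[0,0,0,0,0,0,-0.6],[0,0,0,0,0,0,-0.6]]]}}

```text
time: 31.72
tool_pos: [0.5252, -0.3892, 0.1187]
tcp_rot: [3.139, -0.007, 0.018]
wrist_force: [-1.0, -0.1, -3.1]
width: 0.342
grip_force: 50.9
```

Run:
```python
from h import *
p,d,C,s=snap("wrist"); cv2.imwrite("pics/w21.png",p); P=cloud(C,d)
for lo,hi,lab in((.0205,.0275,"cheeks"),(.028,.075,"scope")):
    m=((P[...,2]>lo)&(P[...,2]<hi)&(abs(P[...,1]+.39)<.035)&(P[...,0]>.535)&(P[...,0]<.64)).astype(np.uint8)
    k,l,st,c=cv2.connectedComponentsWithStats(m)
    for i in range(1,k):
        if st[i,4]>80:
            A=P[l==i]*1000; print(lab,c[i].round(),st[i,4],A.min(0).round(1),A.max(0).round(1))
A=P[(P[...,2]>.045)&(P[...,2]<.075)&(P[...,0]>.54)&(abs(P[...,1]+.39)<.03)]*1000
for x in (545,555,565,575,585,595,605): 
    b=A[abs(A[:,0]-x)<5]
    if len(b): print(x,"y",b[:,1].min().round(1),b[:,1].max().round(1),"z",np.median(b[:,2]).round(1))
print(s["tool_pos"].round(4),s["tcp_rot"].round(3),s["wrist_force"].round(1))
```

```text
cheeks [219. 161.] 592 [ 549.1 -373.2   20.7] [ 585.  -365.    27.2]
cheeks [301. 164.] 965 [ 548.9 -417.2   20.5] [ 584.6 -408.9   27.2]
scope [258. 182.] 10612 [ 535.  -409.7   36.4] [ 608.7 -367.5   75. ]
545 y -403.6 -373.6 z 64.2
555 y -403.8 -373.7 z 64.2
565 y -403.9 -373.8 z 64.2
575 y -403.8 -373.9 z 64.1
585 y -403.9 -373.9 z 62.5
595 y -397.0 -381.3 z 59.1
605 y -396.9 -381.1 z 59.0
[ 0.5252 -0.3892  0.1187] [ 3.139 -0.007  0.018] [-1.  -0.1 -3.1]
```

Emit:
{"fn": "jog_arm", "kwargs": {"increments": [[[0,0.075,0,0,0,0,-0.6],[0,0,0.15,0,0,0,-0.6],[0,0,0.2,0,0,0,-0.6],[0,0,0.2,0,0,0,-0.6],[0,0,0.15,0,0,0,-0.6]]]}}

```text
time: 32.18
tool_pos: [0.5244, -0.3908, 0.0955]
tcp_rot: [3.141, -0.007, 0.014]
wrist_force: [-4.2, 3.0, 73.3]
width: 0.343
grip_force: 62.6
```

Emit:
{"fn": "jog_arm", "kwargs": {"increments": [[[0,0,0,0,0,0,-0.6],[0,0,0,0,0,0,-0.6],[0,0,0,0,0,0,-0.6],[0,0,0,0,0,0,-0.6],[0,0,0,0,0,0,-0.6]]]}}

```text
time: 32.6
tool_pos: [0.5248, -0.391, 0.0964]
tcp_rot: [3.14, -0.007, 0.016]
wrist_force: [0.4, 0.1, -2.4]
width: 0.339
grip_force: 51.1
```

```bash
cat > look5.py <<'E'
from h import *
import sys
xc,yc,hw=[float(a) for a in sys.argv[2:5]]
p,d,C,s=snap("wrist"); cv2.imwrite(f"pics/{sys.argv[1]}.png",p); P=cloud(C,d)
A=P[(P[...,2]>.0285)&(P[...,2]<.09)&(abs(P[...,0]-xc-.055)<.04)&(abs(P[...,1]-yc)<hw)]*1000
for x in np.arange(xc*1000+25,xc*1000+95,10): 
    b=A[abs(A[:,0]-x)<5]
    if len(b)>20: print(round(x),"y",b[:,1].min().round(1),b[:,1].max().round(1),"z",np.median(b[:,2]).round(1))
print("xmax",np.percentile(A[:,0],99.7).round(1),s["tool_pos"].round(4),s["tcp_rot"].round(3),s["wrist_force"].round(1))
E
python3 look5.py w22 .519 -.391 .018
```

```text
544 y -409.0 -373.3 z 41.9
554 y -405.5 -375.4 z 41.8
564 y -405.5 -375.4 z 41.8
574 y -405.6 -375.5 z 41.8
584 y -405.5 -375.6 z 40.4
594 y -400.5 -380.6 z 36.8
604 y -398.5 -382.7 z 36.6
xmax 607.8 [ 0.5248 -0.391   0.0964] [ 3.14  -0.007  0.016] [ 0.4  0.1 -2.4]
```

Emit:
{"fn": "jog_arm", "kwargs": {"increments": [[[0,0,0,0,0,0,0.2],[0,0,0,0,0,0,0.2],[0,0,0,0,0,0,0.2],[0,0,0,0,0,0,0.2],[0,0,0,0,0,0,0.2]]]}}

```text
time: 33.07
tool_pos: [0.5252, -0.3913, 0.0971]
tcp_rot: [3.14, -0.007, 0.017]
wrist_force: [-0.0, 0.0, 0.4]
width: 0.601
grip_force: 0.0
```

Emit:
{"fn": "jog_arm", "kwargs": {"increments": [[[0,0,-0.4,0,0,0,0.2],[0,0,-0.7,0,0,0,0.2],[0,0,-0.8,0,0,0,0.2],[0,0,-0.8,0,0,0,0.5],[0,0,-0.8,0,0,0,1]]]}}

```text
time: 33.48
tool_pos: [0.5238, -0.3909, 0.2037]
tcp_rot: [3.14, -0.006, 0.017]
wrist_force: [0.7, -0.8, 0.1]
width: 0.862
grip_force: 0.0
```

```bash
python3 look5.py w23 .519 -.391 .018
python3 - <<'E'
from h import *
p,d,C,s=snap("scene"); cv2.imwrite("pics/scene2.png",p); P=cloud(C,d)
A=P[180:230,255:300].reshape(-1,3);A=A[(A[:,2]>.02)&(A[:,2]<.04)]; print("meter",len(A),cv2.minAreaRect(A[:,:2].astype(np.float32)))
A=P[175:222,118:158].reshape(-1,3);A=A[(A[:,2]>.03)&(A[:,2]<.06)]; print("scope",len(A),cv2.minAreaRect(A[:,:2].astype(np.float32)),np.median(A[:,2]))
plan((.44,.0564,.20),np.radians(-6.1),20)
E
```

```text
544 y -404.9 -375.4 z 41.0
554 y -404.8 -375.7 z 41.1
564 y -405.4 -375.2 z 41.2
574 y -405.3 -375.4 z 41.1
584 y -405.2 -375.7 z 40.0
594 y -398.4 -381.7 z 36.1
604 y -398.5 -382.5 z 35.9
xmax 607.7 [ 0.5238 -0.3909  0.2037] [ 3.14  -0.006  0.017] [ 0.7 -0.8  0.1]
meter 491 ((0.39886897802352905, 0.04656708240509033), (0.05206054076552391, 0.13492505252361298), 84.14114379882812)
scope 376 ((0.5254935622215271, -0.37839943170547485), (0.14380228519439697, 0.10458490997552872), 26.104347229003906) 0.04143389370665834
q6 0.89 yaw 0 dp [-0.0865  0.4495 -0.0087] turn [ 0.4 -1.1  5.9] rows 20
[-0.15, -0.75, 0.01, 0.0, -0.01, 0.05]
[-0.15, -0.75, 0.01, 0.0, -0.01, 0.05]
[-0.16, -0.75, 0.01, 0.0, -0.01, 0.05]
[-0.16, -0.75, 0.01, 0.0, -0.01, 0.05]
[-0.16, -0.75, 0.01, 0.0, -0.01, 0.05]
[-0.17, -0.74, 0.01, 0.0, -0.01, 0.05]
[-0.17, -0.74, 0.01, 0.0, -0.01, 0.05]
[-0.17, -0.74, 0.01, 0.0, -0.01, 0.05]
[-0.18, -0.74, 0.01, 0.0, -0.01, 0.05]
[-0.18, -0.74, 0.01, 0.0, -0.01, 0.05]
[-0.19, -0.74, 0.01, 0.0, -0.01, 0.05]
[-0.19, -0.74, 0.01, 0.0, -0.01, 0.05]
[-0.19, -0.74, 0.01, 0.0, -0.01, 0.05]
[-0.2, -0.74, 0.01, 0.0, -0.01, 0.05]
[-0.2, -0.74, 0.01, 0.0, -0.01, 0.05]
[-0.2, -0.74, 0.01, 0.0, -0.01, 0.05]
[-0.21, -0.73, 0.01, 0.0, -0.01, 0.05]
[-0.21, -0.73, 0.01, 0.0, -0.01, 0.05]
[-0.22, -0.73, 0.01, 0.0, -0.01, 0.05]
[-0.22, -0.73, 0.01, 0.0, -0.01, 0.05]
```

Emit:
{"fn": "jog_arm", "kwargs": {"increments": [[[-0.2,-0.75,-0.05,0,-0.01,0.05,1],[-0.2,-0.75,-0.05,0,-0.01,0.05,1],[-0.21,-0.75,-0.05,0,-0.01,0.05,1],[-0.21,-0.75,-0.05,0,-0.01,0.05,1],[-0.21,-0.75,-0.05,0,-0.01,0.05,1]]]}}

```text
time: 34.0
tool_pos: [0.4938, -0.2769, 0.2086]
tcp_rot: [3.14, -0.049, 0.007]
wrist_force: [0.1, 0.4, -0.5]
width: 0.999
grip_force: 0.0
```

Emit:
{"fn": "jog_arm", "kwargs": {"increments": [[[-0.22,-0.74,-0.05,0,-0.01,0.05,1],[-0.22,-0.74,-0.05,0,-0.01,0.05,1],[-0.22,-0.74,-0.05,0,-0.01,0.05,1],[-0.23,-0.74,-0.05,0,-0.01,0.05,1],[-0.23,-0.74,-0.05,0,-0.01,0.05,1]]]}}

```text
time: 34.42
tool_pos: [0.4648, -0.1646, 0.216]
tcp_rot: [3.139, -0.09, -0.001]
wrist_force: [0.1, -0.2, 0.4]
width: 1.002
grip_force: 0.0
```

Emit:
{"fn": "jog_arm", "kwargs": {"increments": [[[-0.23,-0.74,0,0,-0.01,0.05,1],[-0.23,-0.74,0,0,-0.01,0.05,1],[-0.23,-0.74,0,0,-0.01,0.05,1],[-0.24,-0.74,0,0,-0.01,0.05,1],[-0.24,-0.74,0,0,-0.01,0.05,1]]]}}

```text
time: 34.83
tool_pos: [0.4372, -0.0516, 0.216]
tcp_rot: [3.138, -0.131, -0.008]
wrist_force: [0.4, 0.6, 0.3]
width: 0.999
grip_force: 0.0
```

Emit:
{"fn": "jog_arm", "kwargs": {"increments": [[[-0.24,-0.74,0,0,-0.01,0.05,1],[-0.24,-0.73,0,0,-0.01,0.05,1],[-0.24,-0.73,0,0,-0.01,0.05,1],[-0.25,-0.6,0,0,-0.01,0.05,1],[-0.2,-0.5,0,0,-0.01,0.05,1]]]}}

```text
time: 35.25
tool_pos: [0.4112, 0.0505, 0.2161]
tcp_rot: [3.136, -0.17, -0.017]
wrist_force: [0.8, -0.7, -0.4]
width: 0.995
grip_force: 0.0
```

```bash
python3 look3.py w24 |grep handset; python3 -c "
from h import *
plan((.40,.0466,.12),np.radians(-6.1),5)"
```

```text
handset top px [264. 189.] n 7873 ctr 397.7 46.7 size 129.7 52.2 yaw -6.1 z [0.0258, 0.0274, 0.0288]
q6 1.74 yaw -6 dp [-0.0105 -0.0054 -0.096 ] turn [-0.   0.7 -0.1] rows 5
5 x [-0.06, 0.04, 0.64, -0.0, 0.02, -0.0]
```

Emit:
{"fn": "jog_arm", "kwargs": {"increments": [[[-0.08,0.04,0.6,0,0.02,0,1],[-0.08,0.04,0.6,0,0.02,0,1],[-0.08,0.04,0.6,0,0.02,0,1],[-0.08,0.04,0.6,0,0.02,0,1],[-0.08,0.04,0.6,0,0.02,0,1]]]}}

```text
time: 35.72
tool_pos: [0.3988, 0.0442, 0.1256]
tcp_rot: [3.136, -0.17, 0.001]
wrist_force: [0.2, 0.2, -0.3]
width: 1.001
grip_force: 0.0
```

Emit:
{"fn": "jog_arm", "kwargs": {"increments": [[[0,0,0.6,0,0,0,1],[0,0,0.5,0,0,0,1],[0,0,0.3,0,0,0,1],[0,0,0.1,0,0,0,1],[0,0,0,0,0,0,1]]]}}

```text
time: 36.13
tool_pos: [0.3984, 0.0443, 0.0807]
tcp_rot: [3.135, -0.171, -0.003]
wrist_force: [-1.0, 0.4, 1.0]
width: 0.997
grip_force: 0.0
```

Emit:
{"fn": "jog_arm", "kwargs": {"increments": [[[0,0,0,0,0,0,1],[0,0,0,0,0,0,1],[0,0,0,0,0,0,1],[0,0,0,0,0,0,1],[0,0,0,0,0,0,1]]]}}

```text
time: 36.55
tool_pos: [0.3994, 0.0445, 0.0818]
tcp_rot: [3.136, -0.171, 0.002]
wrist_force: [-0.3, 0.5, -0.4]
width: 0.996
grip_force: 0.0
```

Emit:
{"fn": "jog_arm", "kwargs": {"increments": [[[0,-0.07,0.13,0,0,0,1],[0,0,0,0,0,0,0.3],[0,0,0,0,0,0,0.1],[0,0,0,0,0,0,0],[0,0,0,0,0,0,-0.1]]], "force": 50}}

```text
time: 36.97
tool_pos: [0.3993, 0.0465, 0.0775]
tcp_rot: [3.136, -0.171, 0.0]
wrist_force: [-1.1, 0.8, 3.8]
width: 0.597
grip_force: 54.1
```

Emit:
{"fn": "jog_arm", "kwargs": {"increments": [[[0,0,0,0,0,0,-0.2],[0,0,0,0,0,0,-0.2],[0,0,0,0,0,0,-0.2],[0,0,0,0,0,0,-0.2],[0,0,0,0,0,0,-0.2]]]}}

```text
time: 37.38
tool_pos: [0.3993, 0.0465, 0.0775]
tcp_rot: [3.136, -0.171, 0.0]
wrist_force: [-0.8, -0.3, 3.4]
width: 0.599
grip_force: 54.0
```

Emit:
{"fn": "jog_arm", "kwargs": {"increments": [[[0,0,-0.3,0,0,0,-0.2],[0,0,-0.5,0,0,0,-0.2],[0,0,-0.6,0,0,0,-0.2],[0,0,-0.6,0,0,0,-0.2],[0,0,-0.6,0,0,0,-0.2]]]}}

```text
time: 37.8
tool_pos: [0.398, 0.0466, 0.1556]
tcp_rot: [3.136, -0.171, -0.004]
wrist_force: [0.7, -0.5, -3.2]
width: 0.6
grip_force: 53.2
```

Emit:
{"fn": "jog_arm", "kwargs": {"increments": [[[0,0,-0.1,0,0,0,-0.2],[0,0,0,0,0,0,-0.2],[0,0,0,0,0,0,-0.2],[0,0,0,0,0,0,-0.2],[0,0,0,0,0,0,-0.2]]]}}

```text
time: 38.22
tool_pos: [0.398, 0.0466, 0.1569]
tcp_rot: [3.135, -0.171, -0.005]
wrist_force: [0.5, 0.2, -3.3]
width: 0.596
grip_force: 53.4
```

```bash
sed -i 's/<.032)/<.04)/' look4.py; python3 look4.py w25; python3 -c "
from h import *
plan((.5298,-.2733,.17),np.radians(3.0),15)"
```

```text
n 15023 front xmax 0.0635 top z (tool) 0.0497
 x 0.02 y -0.0269 0.0254 z 0.0498
 x 0.03 y -0.0268 0.0254 z 0.0497
 x 0.04 y -0.0268 0.0253 z 0.0497
 x 0.05 y -0.0269 0.0253 z 0.0497
 x 0.06 y -0.0268 0.0254 z 0.0506
tcp [0.398  0.0466 0.1569] yaw -6.2 [ 0.5  0.2 -3.3]
q6 1.74 yaw -6 dp [ 0.1317 -0.3199  0.013 ] turn [ 0.1  0.2 -9.2] rows 15
[0.37, 0.67, -0.03, 0.0, 0.0, -0.1]
[0.36, 0.68, -0.03, 0.0, 0.0, -0.1]
[0.35, 0.68, -0.03, 0.0, 0.0, -0.1]
[0.35, 0.69, -0.03, 0.0, 0.0, -0.1]
[0.34, 0.69, -0.03, 0.0, 0.0, -0.1]
[0.33, 0.69, -0.03, 0.0, 0.0, -0.1]
[0.32, 0.7, -0.03, 0.0, 0.0, -0.1]
[0.32, 0.7, -0.03, 0.0, 0.0, -0.1]
[0.31, 0.7, -0.03, 0.0, 0.0, -0.1]
[0.3, 0.71, -0.03, 0.0, 0.0, -0.1]
[0.29, 0.71, -0.03, 0.0, 0.0, -0.1]
[0.29, 0.71, -0.03, 0.0, 0.0, -0.1]
[0.28, 0.72, -0.03, 0.0, 0.0, -0.1]
[0.27, 0.72, -0.03, 0.0, 0.0, -0.1]
[0.26, 0.72, -0.03, 0.0, 0.0, -0.1]
```

Emit:
{"fn": "jog_arm", "kwargs": {"increments": [[[0.37,0.67,-0.03,0,0,-0.1,-0.2],[0.36,0.68,-0.03,0,0,-0.1,-0.2],[0.35,0.68,-0.03,0,0,-0.1,-0.2],[0.35,0.69,-0.03,0,0,-0.1,-0.2],[0.34,0.69,-0.03,0,0,-0.1,-0.2]]]}}

```text
time: 38.68
tool_pos: [0.4429, -0.0609, 0.1621]
tcp_rot: [3.139, -0.088, -0.003]
wrist_force: [0.2, -0.9, -3.6]
width: 0.598
grip_force: 53.5
```

Emit:
{"fn": "jog_arm", "kwargs": {"increments": [[[0.33,0.69,0,0,0,-0.1,-0.2],[0.32,0.7,0,0,0,-0.1,-0.2],[0.32,0.7,0,0,0,-0.1,-0.2],[0.31,0.7,0,0,0,-0.1,-0.2],[0.3,0.71,0,0,0,-0.1,-0.2]]]}}

```text
time: 39.1
tool_pos: [0.4865, -0.1675, 0.162]
tcp_rot: [3.141, -0.006, -0.003]
wrist_force: [0.0, 0.3, -3.7]
width: 0.597
grip_force: 53.5
```

Emit:
{"fn": "jog_arm", "kwargs": {"increments": [[[0.29,0.71,0,0,0,-0.1,-0.2],[0.29,0.71,0,0,0,-0.1,-0.2],[0.28,0.72,0,0,0,-0.1,-0.2],[0.27,0.72,0,0,0,-0.1,-0.2],[0.26,0.72,0,0,0,-0.1,-0.2]]]}}

```text
time: 39.52
tool_pos: [0.5301, -0.2742, 0.1618]
tcp_rot: [3.141, 0.076, -0.003]
wrist_force: [-0.6, 0.2, -3.4]
width: 0.595
grip_force: 53.5
```

Emit:
{"fn": "jog_arm", "kwargs": {"increments": [[[0,0,0.3,0,0,0,-0.2],[0,0,0.4,0,0,0,-0.2],[0,0,0.4,0,0,0,-0.2],[0,0,0.3,0,0,0,-0.2],[0,0,0,0,0,0,-0.2]]]}}

```text
time: 39.93
tool_pos: [0.5275, -0.271, 0.117]
tcp_rot: [-3.138, -0.077, 0.011]
wrist_force: [-0.4, 0.5, -4.8]
width: 0.598
grip_force: 53.6
```

Emit:
{"fn": "jog_arm", "kwargs": {"increments": [[[0,0,0,0,0,0,-0.2],[0,0,0,0,0,0,-0.2],[0,0,0,0,0,0,-0.2],[0,0,0,0,0,0,-0.2],[0,0,0,0,0,0,-0.2]]]}}

```text
time: 40.35
tool_pos: [0.5307, -0.2735, 0.1222]
tcp_rot: [3.139, 0.076, 0.002]
wrist_force: [-0.3, 1.0, -3.5]
width: 0.6
grip_force: 53.6
```

```bash
cat > look6.py <<'E'
from h import *
import sys
p,d,C,s=snap("wrist"); cv2.imwrite(f"pics/{sys.argv[1]}.png",p); P=cloud(C,d)
c,y=np.array([.5298,-.2733]),np.radians(3.05); L=P.copy(); q=P[...,:2]-c
L[...,0]=q@[np.cos(y),np.sin(y)]; L[...,1]=q@[-np.sin(y),np.cos(y)]; L*=1000   # nominal wide-cradle frame, mm
for sg in (1,-1):
    A=L[(L[...,2]>20.5)&(L[...,2]<27.5)&(L[...,0]>25)&(L[...,0]<75)&(sg*L[...,1]>25)&(sg*L[...,1]<45)]
    if len(A): print("cheek",sg,len(A),np.percentile(A,[1,99],axis=0).round(1).tolist())
A=L[(L[...,2]>29)&(L[...,2]<90)&(L[...,0]>20)&(L[...,0]<80)&(abs(L[...,1])<35)]
for x in range(25,75,10):
    b=A[abs(A[:,0]-x)<5]
    if len(b)>20: print("meter x",x,"y",np.percentile(b[:,1],[.5,99.5]).round(1),"z",np.median(b[:,2]).round(1))
print("xmax",np.percentile(A[:,0],99.7).round(1),s["tool_pos"].round(4),s["tcp_rot"].round(3),s["wrist_force"].round(1))
E
python3 look6.py w26
```

```text
cheek 1 320 [[31.2, 29.1, 21.3], [65.7, 37.1, 26.3]]
cheek -1 368 [[31.2, -36.8, 21.3], [65.6, -28.9, 26.6]]
meter x 25 y [-25.1  25.9] z 72.4
meter x 35 y [-25.1  25.8] z 72.4
meter x 45 y [-25.2  25.8] z 72.4
meter x 55 y [-25.2  25.8] z 72.2
meter x 65 y [-24.6  25.2] z 70.6
xmax 64.5 [ 0.5307 -0.2735  0.1222] [3.139e+00 7.600e-02 2.000e-03] [-0.3  1.  -3.5]
```

Emit:
{"fn": "jog_arm", "kwargs": {"increments": [[[0,0,0.25,0,0,0,-0.2],[0,0,0.25,0,0,0,-0.2],[0,0,0.2,0,0,0,-0.2],[0,0,0.15,0,0,0,-0.2],[0,0,0,0,0,0,-0.2]]]}}

```text
time: 40.82
tool_pos: [0.529, -0.2727, 0.0936]
tcp_rot: [-3.14, -0.075, 0.005]
wrist_force: [0.3, 0.9, -3.0]
width: 0.598
grip_force: 53.6
```

Emit:
{"fn": "jog_arm", "kwargs": {"increments": [[[0,0,0.06,0,0,0,-0.2],[0,0,0.06,0,0,0,-0.2],[0,0,0.05,0,0,0,-0.2],[0,0,0.04,0,0,0,-0.2],[0,0,0,0,0,0,-0.2]]]}}

```text
time: 41.23
tool_pos: [0.5304, -0.2735, 0.0897]
tcp_rot: [3.139, 0.076, 0.0]
wrist_force: [0.1, 0.2, -3.7]
width: 0.597
grip_force: 53.6
```

```bash
python3 look6.py w27
```

```text
cheek 1 1396 [[30.5, 29.0, 21.5], [65.6, 36.8, 26.6]]
cheek -1 1464 [[30.6, -36.6, 21.2], [65.4, -28.8, 26.5]]
meter x 25 y [-25.1  25.9] z 39.8
meter x 35 y [-25.2  25.8] z 39.9
meter x 45 y [-25.4  25.8] z 39.9
meter x 55 y [-25.1  25.7] z 39.6
meter x 65 y [-24.7  25.3] z 38.5
xmax 64.1 [ 0.5304 -0.2735  0.0897] [3.139 0.076 0.   ] [ 0.1  0.2 -3.7]
```

Emit:
{"fn": "jog_arm", "kwargs": {"increments": [[[0,0,0,0,0,0,0.6],[0,0,0,0,0,0,0.6],[0,0,0,0,0,0,0.6],[0,0,0,0,0,0,0.6],[0,0,0,0,0,0,0.6]]]}}

```text
time: 41.7
tool_pos: [0.5305, -0.2735, 0.0899]
tcp_rot: [3.139, 0.076, 0.001]
wrist_force: [-0.0, -0.1, 0.5]
width: 0.802
grip_force: 0.0
```

Emit:
{"fn": "jog_arm", "kwargs": {"increments": [[[0,0,-0.4,0,0,0,0.6],[0,0,-0.8,0,0,0,0.6],[0,0,-0.9,0,0,0,0.6],[0,0,-0.9,0,0,0,0.6],[0,0,-0.9,0,0,0,0.6]]]}}

```text
time: 42.12
tool_pos: [0.5301, -0.2731, 0.2085]
tcp_rot: [3.139, 0.076, 0.0]
wrist_force: [0.1, -0.0, -0.4]
width: 0.801
grip_force: 0.0
```

Emit:
{"fn": "jog_arm", "kwargs": {"increments": [[[-0.5,0,-0.9,0,0,0,0.6],[-0.5,0,-0.9,0,0,0,0.6],[-0.5,0,-0.9,0,0,0,0.6],[-0.5,0,-0.9,0,0,0,0.6],[0,0,0,0,0,0,0.6]]]}}

```text
time: 42.53
tool_pos: [0.4706, -0.2774, 0.3225]
tcp_rot: [3.133, 0.074, 0.013]
wrist_force: [0.8, 0.3, 0.3]
width: 0.799
grip_force: 0.0
```

Emit:
{"fn": "jog_arm", "kwargs": {"increments": [[[0,0,0,0,0,0,0.6],[0,0,0,0,0,0,0.6],[0,0,0,0,0,0,0.6],[0,0,0,0,0,0,0.6],[0,0,0,0,0,0,0.6]]]}}

```text
time: 42.95
tool_pos: [0.4701, -0.2755, 0.3128]
tcp_rot: [-3.14, -0.076, 0.004]
wrist_force: [-0.8, 0.1, 0.4]
width: 0.797
grip_force: 0.0
```

```bash
python3 look6.py w28; python3 look5.py w28b .519 -.391 .018
python3 - <<'E'
from h import *
p,d,C,s=snap("scene"); cv2.imwrite("pics/scene3.png",p)
q,d,C2,s=snap("side"); cv2.imwrite("pics/side3.png",q); w=cv2.imread("pics/w28.png")
cv2.imwrite("pics/final.png",np.hstack([cv2.resize(q[110:330,70:390],(400,300)),cv2.resize(w,(400,300))]))
E
```

```text
cheek 1 270 [[30.1, 29.5, 21.9], [65.0, 37.5, 26.7]]
cheek -1 271 [[30.7, -36.3, 21.5], [65.8, -28.4, 26.8]]
meter x 25 y [-24.1  26.9] z 39.7
meter x 35 y [-25.   26.8] z 39.7
meter x 45 y [-24.9  26.4] z 39.8
meter x 55 y [-24.6  26.1] z 39.5
meter x 65 y [-24.4  25.7] z 39.0
xmax 63.3 [ 0.4701 -0.2755  0.3128] [-3.14  -0.076  0.004] [-0.8  0.1  0.4]
544 y -404.6 -374.5 z 40.9
554 y -404.5 -374.5 z 40.8
564 y -404.9 -374.6 z 40.9
574 y -404.6 -374.4 z 40.9
584 y -404.5 -374.8 z 39.9
594 y -398.4 -381.9 z 35.9
604 y -398.3 -382.1 z 35.6
xmax 608.2 [ 0.4702 -0.2756  0.313 ] [-3.141 -0.076  0.004] [-0.1  0.7 -0.4]
```

View pics/final.png

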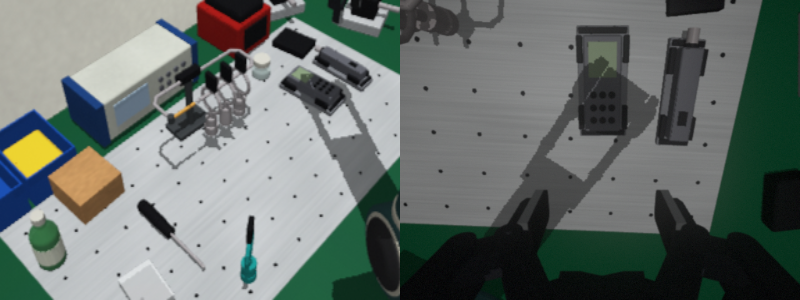

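The three gauges hang side by side on the solid bar with the gate shut (left half, about 225,95). Both handsets lie face up and fully seated in their cradles (right half, 603,80 and 683,90), and the bystanders are where they were. I'm handing the job in.

```bash
python3 -c "
from workcell import bot
print(bot.finish_job())"
```

```text
the job is handed in; nothing more can be done
None
```

The job is handed in (no verdict was returned): all three gauges present hang on the solid bar with the gate shut, the slim handset is seated in the narrow cradle and the broad one in the wide cradle, and nothing else was moved; one hard touchdown while seating the slim handset briefly read 73 N at the wrist, under the 120 N limit.

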